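Press a pipe stub home in a push-fit coupling with a capstan press

TASK

Lay the loose grey pipe stub in the V rests of the green joint press, in line with the white coupling, and let go of it. Then turn the spoked capstan clockwise, pushing one spoke after another, so that the ram drives the stub into the coupling until you feel it bottom; give it a firm final push there but do not force the joint. Finally turn the capstan back until the ram stands well clear of the stub (at least 10 mm), leaving the stub seated and the other things on the bench undisturbed.

Things in the scene. Friction and masses are not known exactly. Their poses are not given: they have to be found in the camera images.
- pipe_stub: Smooth grey plastic pipe stub, 62 mm long, 24 mm diameter, 50 g, both ends alike, lying on the table to the right of the press at the start. Origin under its middle as it lies at the start; y axis along the pipe. It may roll about y: use stub_mid for its centre.
- stub_mid (a point): Centre of the pipe stub, on its axis, 31 mm from each end; 12 mm above the table at the start.
- press: Green bench joint press bolted down; its yaw varies. Origin on the table under the ram axis, level with the hub. y = pressing direction (ram to coupling, about the robot's left), x away from the robot. Foot x +-50, y -105 to 295 mm; gear case x +-37, y +-44, 190 mm high; ram bar along x 0, height 118, sticking out to y -200; tail nest y 192 to 232, x +-32, 156 high.
- rest_mid (a point): Press (0,125,118) mm, axes as press: the stub's centre when it lies right in the two V rests, stub along press y, at most 8 mm off along y. The rests are 10 mm wide, 22 mm to either side along y; the 34 mm between them stay open for fingers to 40 mm below this point. V flanks at 45 deg, reaching 17 mm out in x, no higher than 3 mm below the axis.
- fitting: White push-fit coupling clamped in the nest: 44 mm outside, 78 mm long along press y, bore 27 mm with flared lead-in. Origin = its mouth. A seal 8 to 13 mm inside grips the sliding stub (15 to 26 N along the axis). No centre stop: the stub bottoms on a pipe fitted from the far side, 22 to 40 mm inside the mouth; that depth differs each time, is hidden, and can only be felt.
- mouth (a point): Centre of the coupling's open mouth, at press (0,168,118) mm, axes as press; it faces the ram.
- ram_face (a point): Centre of the front face (21 mm diameter) of the ram's nose, on the ram axis at height 118 mm, at press y = 52 mm + 20 mm per rad of the capstan while unloaded. The nose rides on a stiff coil spring (20 N per mm, 16 mm travel) that cushions the push. Axes as press.
- ram (a joint): Advance of the ram towards the coupling (m), 0.020 x capstan angle. A bottomed joint is finished when the ram has pressed it with at least 55 N; above 110 N it is damaged. Force F square to a spoke 100 mm from the hub centre gives about 5F at the ram, less up to 8 N of friction: 15 to 18 N at the spoke is a good final push. Once bottomed, the nose spring lets the ram force climb 20 N per mm of ram travel.
- hub (a point): Centre of the capstan wheel, at press (-110,0,150) mm, on the robot's side of the press. The axle lies along press x; the wheel turns in the upright press y-z plane. Axes as press (they do not turn with the wheel).
- capstan (a joint): Capstan angle (rad), start 0.4 to 1.3, range -0.6 to 5.5. At 0 its four spokes point up, down, left, right: bars 12 mm thick from the hub (54 mm across) to black ball knobs (26 mm) centred 115 mm from the hub centre. Grows clockwise seen by the robot (right spokes, press -y, go down): ram advances. Friction 0.15 N m: it stays where left, but under load springs back up to 0.25 rad.
- tube_cutter: Blue tubing cutter with black knob, 36x117x24 mm; bystander on the table, leave it alone. Origin under its middle.
- tape_measure: Yellow tape measure, 36x128x60 mm, blade drawn out; bystander on the table, leave it alone. Origin under its middle.
- tee_25: White plastic tee fitting, 62x82x41 mm; bystander on the table, leave it alone. Origin under its middle.
- elbow_20: Small cream plastic elbow, 47x47x30 mm; bystander on the table, leave it alone. Origin under its middle.
- solvent_tin: Dark red-brown tin, 69 mm diameter, 96 mm high; bystander on the table, leave it alone. Origin under its middle.
- brass_nipple: Brass hex nipple, 25x47x22 mm; bystander on the table, leave it alone. Origin under its middle.
Things that resemble listed ones, but are neither listed nor needed, are in the scene too. What is shaped like the pipe_stub but orange is not meant.

How it is judged (in metres and radians):
On the way, in this order (a step that is already met when the one before it is completed fails the run):
1. the stub lies in the V rests, in line with the coupling and in front of its mouth, let go (x of stub_mid in the frame of rest_mid between -0.004 and 0.004 m and z of stub_mid in the frame of rest_mid between -0.004 and 0.004 m and angle between the y axis of pipe_stub and the y axis of rest_mid, either way round below 0.08 rad and y of stub_mid in the frame of rest_mid between -0.02 and 0.02 m and contact force between the fingers and pipe_stub below 0.1 N), for 0.2 s.
2. the ram presses the stub with at least 55 N while the stub is at least 20.5 mm inside the coupling (bottomed firmly) (x of stub_mid in the frame of rest_mid between -0.004 and 0.004 m and z of stub_mid in the frame of rest_mid between -0.004 and 0.004 m and angle between the y axis of pipe_stub and the y axis of rest_mid, either way round below 0.08 rad and y of stub_mid in the frame of mouth above -0.0105 m and contact force between ram and pipe_stub above 55 N), for 0.15 s.
At the end, for the whole second after the job is handed in: The stub sits at least 20.5 mm inside the coupling, in line with it (within 4 mm and 0.08 rad) and at rest, after the ram pressed it home with at least 55 N; the ram stands still with its face at least 10 mm clear of the stub's end (x of stub_mid in the frame of rest_mid between -0.004 and 0.004 m and z of stub_mid in the frame of rest_mid between -0.004 and 0.004 m and angle between the y axis of pipe_stub and the y axis of rest_mid, either way round below 0.08 rad and y of stub_mid in the frame of mouth above -0.0105 m and y of stub_mid in the frame of ram_face above 0.041 m and linear speed of pipe_stub below 0.01 m/s and velocity of joint ram between -0.01 and 0.01 m/s); the robot touches nothing.
It fails at once if the ram presses the stub with more than 110 N (contact force between ram and pipe_stub above 110 N).
It fails at once if a listed bystander is moved by more than 25 mm (distance of any of tube_cutter, tape_measure, tee_25, elbow_20, solvent_tin, brass_nipple from where it was at the start of the episode above 0.025 m).
It also fails if it takes over 72 s, if anything falls off the work surface, if the arm or the gripper's body presses on something with over 40 N, if the wrist force passes 120 N, or if a joint passes its speed limit or range.

ROBOT

A 6-joint arm with a two-finger parallel gripper is mounted at the origin on a cart in front of the work surface, level with it; the furniture and walls round the work are solid. World frame = base frame: x ahead of the robot, y to its left, z up, the work surface at z = 0. Lengths are in mm, angles in degrees, forces in N, time in s.
With the tool pointing down it reaches from about 350 to 850 mm from the base axis. Payload 8.1 kg.
Tool frame: the origin (TCP) lies midway between the tips of the shut fingers; the grasp point (between the pads) lies 19 mm behind it; z points along the fingers, y is the direction in which the jaws open and shut (so a half turn about z gives the same grasp; the last joint's range is limited). The gripper opens to 85 mm and grips with 20 to 120 N. Pads are 22 mm wide; open, the fingers measure 114 mm over their backs; the gripper's body (76 mm by 85 mm) begins 54 mm behind the grasp point. The pads swing forward as they close: fully open they stand 13 mm farther back than shut.
Start: joints at [61.914, 7.471, 85.268, -0, 87.261, -4.893], TCP at [236.28, 551.522, 231.292] pointing down, gripper open.
Joint ranges: [-169.43, 169.43], [-51.17, 129.36], [1.28, 143.12], [-76.62, 256.62], [0, 156.53], [-152.29, 152.29]. Speed limits (degrees/s): [136.94, 136.94, 159.86, 180, 180, 180].

INTERFACE

Orientations are given as [roll, pitch, yaw] about the fixed x, y, z axes, in that order (R = Rz(yaw) Ry(pitch) Rx(roll)).
In Python, from bench import r gives the robot as it stands.
- The arm moves only by the tool carry_out, never from a script. Its argument "increments" is a list of rows, each a list of 3 entries, a list of its own where there are three numbers: the shift along the tool's x, y, z in m, then the turn, a rotation vector about the tool's x, y, z in rad, then the closure, from 0 (fully open) to 1 (shut). A call has 1 to 12 rows; each row shifts and turns the pose as measured when the row begins, along the tool's axes as they then stand; what a row does not reach is not made up. A row lasts 1/10 s, in which the tool goes at most 50 mm and 8.59 degrees, less where a joint would pass 70% of its speed; a pose out of reach is approached as far as the arm can. A call with a gripper value outside its range is refused whole. The fingers move at their own pace and stop on an object; "newtons" is the grip in N (left out, the last holds). Time passes only in rows, so rows that do not move let the fingers close. It gives the time, the measured TCP pose, the force and the opening at its end, in the units of the state.
- r.sense(): the state, without advancing time (a new reading comes with each control period).
- r.snapshot(name): name is "side" or "top" or "wrist"; returns a dict with "image" (384x512x3 uint8, blue, green, red), "vertical_fov" (degrees; the focal length in pixels is half the picture's height over the tangent of half this angle, whatever the lens; pixels are square), "cx", "cy" (the principal point, pixels), "k1" (the pictures are not rectified: a ray, as slopes to the right and down, at radius r is drawn at 1 + k1 r^2 times it, then the intrinsics apply), "rvec" (rotation vector, rad) and "tvec" (3), from world to camera coordinates, as OpenCV has them. Camera axes: x right, y down, z forward; pixel columns grow to the right and rows downward; lengths in mm; the calibration is good to about 2 mm. A picture is of the moment at which its call begins. There is no depth.
- r.hand_in(): hands the job in, once; it reports no verdict.
The state is a dict: "time": time; "joint_pos": joint angles; "qd": joint speeds; "joint_efforts": joint torques, N m; "tool_pos": TCP position; "tcp_rot": TCP orientation; "ft_force": force on the tool from outside, world axes, zero at the start; "wrist_torque": the same for the moment, N m; "finger_gap": finger opening in mm.
Only numpy, scipy, OpenCV 4.12 (cv2) and the standard library are available. Lean on these libraries where they do the work, as an engineer would, in place of code of your own. Each camera call takes 0.05 s, during which the arm holds its last target.

## Working session

There is one attempt and no reset: what is moved stays moved. The work goes in short steps, Python scripts to look and compute and a tool call to move; the robot and the scene stay as the last step left them, time stands still between calls to the robot, and variables do not carry over. Pictures are saved under pics/ and viewed, and the job is handed in when it is done.

Besides the shell and the picture viewer there is one more tool, called after "Emit:" as name(argument=value, ...), one argument or row to a line, values as JSON. carry_out: Moves the arm, as the interface text tells. Its arguments: {"type":"object","properties":{"increments":{"type":"array"},"newtons":{"type":"number"}},"required":["increments"]}

```bash
ls; mkdir -p pics; python3 - <<'E'
from bench import r
import cv2
s=r.sense(); print(s)
for n in ["side","top","wrist"]:
    d=r.snapshot(n); cv2.imwrite(f"pics/{n}0.png",d["image"]); print(n,{k:v for k,v in d.items() if k!="image"})
E
```

```text
pics
{'time': 0.0, 'joint_pos': array([ 6.19129862e+01,  7.51496061e+00,  8.53293998e+01,  5.88582712e-05,
        8.72599564e+01, -4.89448387e+00]), 'qd': array([ 0.09793879, -0.0456328 ,  0.02006252,  0.07463208,  0.08387152,
        0.01729667]), 'joint_efforts': array([-2.47717173e-03, -5.69383121e+01, -5.00563788e+01, -5.05145272e-04,
        1.44524756e-02,  2.69392572e-06]), 'tool_pos': array([236.03116545, 551.037433  , 230.24479665]), 'tcp_rot': array([-1.79896069e+02, -8.95897613e-03,  1.56807459e+02]), 'ft_force': array([ 0.18380645,  0.40040803, -0.48933132]), 'wrist_torque': array([0.00172706, 0.03445922, 0.05245194]), 'finger_gap': 85.22902930361448}
side {'vertical_fov': 50.76101310910056, 'cx': 254.9256047860331, 'cy': 200.03679531516624, 'k1': 0.046207756826629996, 'rvec': array([ 2.11573944, -0.28328591,  0.16163604]), 'tvec': array([-485.64597857,  151.02711961, 1205.42393904])}
top {'vertical_fov': 55.2443404756482, 'cx': 254.39352449369918, 'cy': 190.0123448012065, 'k1': -0.002117731504053906, 'rvec': array([ 2.20902149, -1.9858249 ,  0.22541741]), 'tvec': array([ -73.14320292,  501.62220772, 1073.06320786])}
wrist {'vertical_fov': 65.75962513066236, 'cx': 252.173982726324, 'cy': 191.85514355717314, 'k1': 0.005052653674905581, 'rvec': array([-2.39837154, -1.58171891, -0.24480517]), 'tvec': array([-599.87808247,  -39.90194425,  380.12248394])}
```

View pics/side0.png

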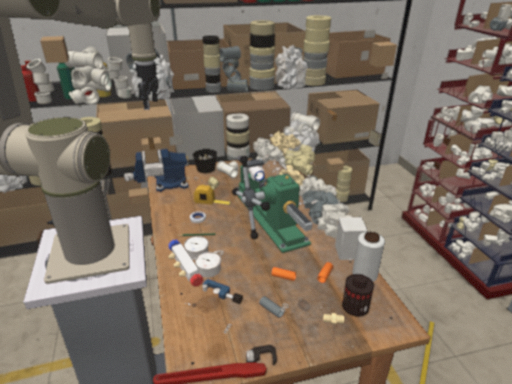

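View pics/top0.png

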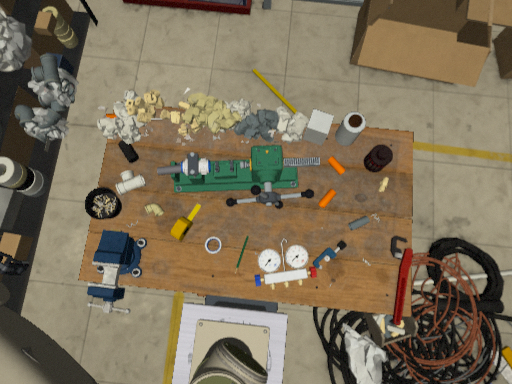

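View pics/wrist0.png

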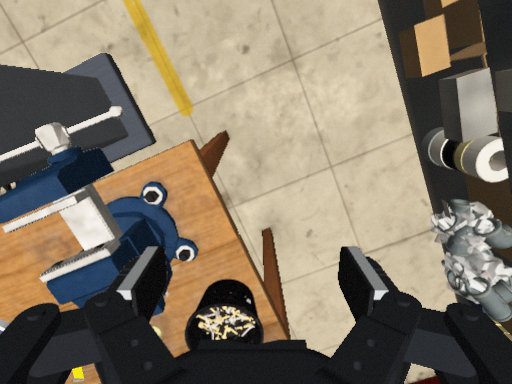

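The top view shows the green press at (170-320, 145-195), with the ram bar to the right and the coupling to the left. There's one grey stub candidate at (358,223) top / (271,306) side. Two orange pipes sit at (336,165) and (327,198). I'll write helpers and enlarge crops.

```bash
cat > h.py <<'E'
import numpy as np, cv2
from scipy.spatial.transform import Rotation as Rn
def cam(d):
    h=d["image"].shape[0]; f=h/2/np.tan(np.radians(d["vertical_fov"])/2)
    R=cv2.Rodrigues(np.array(d["rvec"]))[0]; t=np.array(d["tvec"]); return f,R,t
def ray(d,uv):
    f,R,t=cam(d); p=(np.array(uv,float)-[d["cx"],d["cy"]])/f
    q=p.copy()
    for _ in range(20): q=p/(1+d["k1"]*(q@q))
    return -R.T@t, R.T@np.array([q[0],q[1],1.])
def onz(d,uv,z):
    o,v=ray(d,uv); return o+v*(z-o[2])/v[2]
def proj(d,P):
    f,R,t=cam(d); c=R@np.array(P,float)+t; q=c[:2]/c[2]; q=q*(1+d["k1"]*(q@q)); return q*f+[d["cx"],d["cy"]]
def tri(rs):
    A=np.zeros((3,3));b=np.zeros(3)
    for o,v in rs:
        v=v/np.linalg.norm(v); M=np.eye(3)-np.outer(v,v); A+=M;b+=M@o
    X=np.linalg.solve(A,b)
    return X,[np.linalg.norm((np.eye(3)-np.outer(v,v)/(v@v))@(X-o)) for o,v in rs]
def crop(d,x0,y0,x1,y1,k,name):
    cv2.imwrite("pics/"+name,cv2.resize(d["image"][y0:y1,x0:x1],None,fx=k,fy=k,interpolation=cv2.INTER_CUBIC))
E
python3 - <<'E'
from bench import r
from h import *
d=r.snapshot("top"); crop(d,150,130,400,240,3,"t1.png")
d=r.snapshot("side"); crop(d,220,150,350,330,3.3,"s1.png")
E
```

```text
(no output)
```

View pics/t1.png

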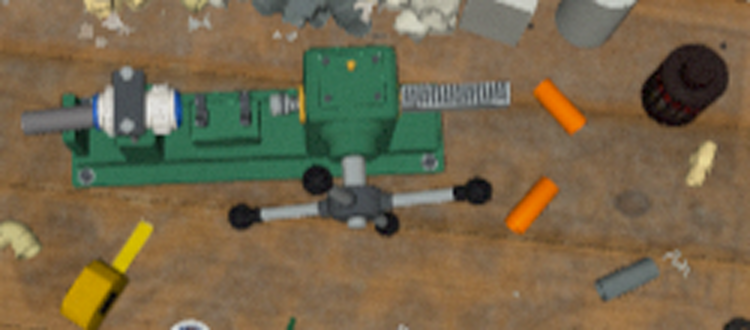

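View pics/s1.png

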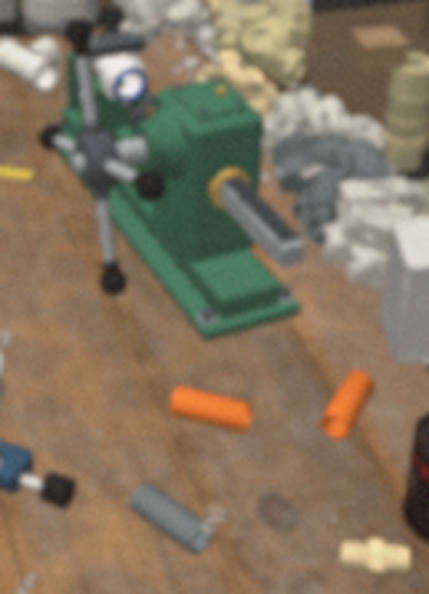

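The grey stub at top (359,223) / side (271,306) is the only grey 62x24 cylinder lying to the right of the press. The two similar ones are orange, and the grey pipe at top (168,170) belongs to the coupling's far side. Next come rough measurements.

```bash
python3 - <<'E'
from bench import r
from h import *
d=r.snapshot("top"); s=r.snapshot("side")
im=d["image"]; sub=im[205:240,340:375]; 
hsv=cv2.cvtColor(im,cv2.COLOR_BGR2HSV)
m=((hsv[...,1]<80)&(hsv[...,2]>60)&(hsv[...,2]<170)).astype(np.uint8); mm=np.zeros_like(m); mm[212:232,345:372]=m[212:232,345:372]
n,l,st,c=cv2.connectedComponentsWithStats(mm); i=1+np.argmax(st[1:,4]); print(st[i],c[i])
rc=cv2.minAreaRect(np.argwhere(l==i)[:,::-1].astype(np.float32)); print(rc)
b=cv2.boxPoints(rc); P=np.array([onz(d,p,12) for p in b]); print(P.round(1)); print("stub",onz(d,rc[0],12), [np.linalg.norm(P[k]-P[k-1]).round(1) for k in range(4)])
# press guesses
A=lambda x,y:(150+x/3,130+y/3)
g=((hsv[...,0]>60)&(hsv[...,0]<90)&(hsv[...,1]>110)).astype(np.uint8)*255
cv2.imwrite("pics/g.png",cv2.resize(g[130:240,150:400],None,fx=3,fy=3))
print("case corners z190",[onz(d,A(*p),190)[:2].round(0) for p in [(308,50),(392,48),(398,108),(305,110)]])
print("ram tip z118",onz(d,A(510,93),118)[:2].round(0),"bar start",onz(d,A(402,96),118)[:2].round(0))
print("nose",onz(d,A(272,104),118)[:2],"mouth",onz(d,A(180,109),118)[:2])
print("hub?",onz(d,A(357,203),150))
for k,p in dict(kL=(242,216),kR=(478,191),kT=(318,180),kB=(387,223)).items():
  o,v=ray(d,A(*p)); 
  print(k,ray(d,A(*p))[0].round(),[onz(d,A(*p),z)[:2].round(0) for z in (50,150,250)])
S=lambda x,y:(220+x/3.3,150+y/3.3)
for n,a,b in [("kL",(242,216),(48,137)),("kR",(478,191),(112,278)),("kT",(318,180),(80,35)),("kB",(387,223),(150,184)),("kTb",(387,223),(80,35)),("kBb",(318,180),(112,278)),("kR2",(478,191),(150,184)),("hub",(357,203),(96,158))]:
  X,e=tri([ray(d,A(*a)),ray(s,S(*b))]); print(n,X.round(0),np.round(e,1))
E
```

```text
[348 216  22  14 168] [358.64880952 222.58333333]
((358.8000183105469, 222.59999084472656), (8.049844741821289, 21.466251373291016), 63.43495178222656)
[[ 439.5 -320.3   12. ]
 [ 476.3 -379.2   12. ]
 [ 454.6 -391.3   12. ]
 [ 418.  -332.7   12. ]]
stub [ 447.04243656 -355.81027105   12.        ] [np.float64(24.7), np.float64(69.4), np.float64(24.9), np.float64(69.1)]
case corners z190 [array([599.,  -4.]), array([609., -82.]), array([552., -92.]), array([541.,  -8.])]
ram tip z118 [ 601. -205.] bar start [586. -99.]
nose [564.53036901  27.60613985] mouth [549.80624248 116.84386037]
hub? [467.91556645 -64.43501664 150.        ]
kL [ 259.  -42. 1157.] [array([463.,  49.]), array([444.,  41.]), array([426.,  33.])]
kR [ 259.  -42. 1157.] [array([ 514., -189.]), array([ 491., -176.]), array([ 468., -163.])]
kT [ 259.  -42. 1157.] [array([508., -24.]), array([486., -26.]), array([463., -27.])]
kB [ 259.  -42. 1157.] [array([471., -99.]), array([452., -94.]), array([433., -89.])]
kL [450.  44. 111.] [1.6 1.6]
kR [ 476. -179.  107.] [24.8 24.8]
kT [463. -28. 252.] [0.3 0.3]
kB [481. -99. 134.] [25.9 25.9]
kTb [438. -89. 282.] [10.9 10.9]
kBb [509. -22. -17.] [14.5 14.5]
kR2 [ 484. -172.  185.] [0.8 0.8]
hub [468. -64. 149.] [0.2 0.2]
```

View pics/g.png

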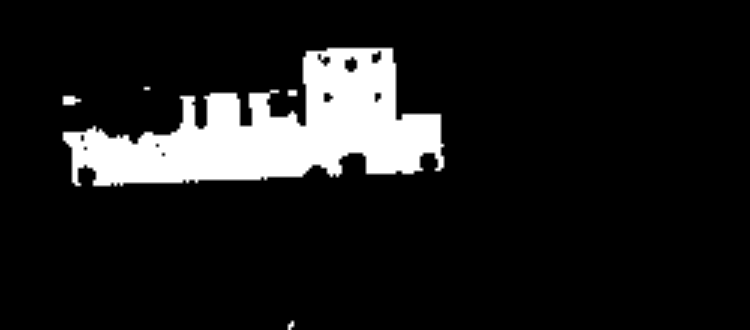

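```bash
cat >> h.py <<'E'
def plan(s,goal,yaw,n,rp=(180,0)):
    """rows (world straight line, tool frame) to goal pos mm / orientation"""
    p=np.array(s["tool_pos"]); R0=Rn.from_euler("xyz",s["tcp_rot"],degrees=True)
    R1=Rn.from_euler("xyz",[rp[0],rp[1],yaw],degrees=True)
    w=(R0.inv()*R1).as_rotvec(); st=Rn.from_rotvec(w/n); R=R0; d=(np.array(goal)-p)/n
    for i in range(n):
        print("[%s,[%s]]"%(np.round(R.inv().apply(d)/1000,4).tolist(),", ".join("%.4f"%a for a in w/n))); R=R*st
    print("dist/row",np.linalg.norm(d).round(1),"deg/row",np.degrees(np.linalg.norm(w))/n)
E
python3 -c "
from bench import r
from h import *
plan(r.sense(),(370,150,330),122,10)"
```

```text
[[-0.0281, -0.0316, -0.0099],[-0.0000, 0.0000, 0.0607]]
[[-0.03, -0.0299, -0.0099],[-0.0000, 0.0000, 0.0607]]
[[-0.0317, -0.028, -0.0099],[-0.0000, 0.0000, 0.0607]]
[[-0.0334, -0.026, -0.0099],[-0.0000, 0.0000, 0.0607]]
[[-0.0349, -0.0239, -0.0099],[-0.0000, 0.0000, 0.0607]]
[[-0.0363, -0.0218, -0.0099],[-0.0000, 0.0000, 0.0607]]
[[-0.0375, -0.0195, -0.0099],[-0.0000, 0.0000, 0.0607]]
[[-0.0387, -0.0172, -0.0099],[-0.0000, 0.0000, 0.0607]]
[[-0.0396, -0.0148, -0.0099],[-0.0000, 0.0000, 0.0607]]
[[-0.0405, -0.0124, -0.0099],[-0.0000, 0.0000, 0.0607]]
dist/row 43.5 deg/row 3.4807036425251647
```

Emit:
carry_out(
  increments=[
    [[-0.028,-0.032,-0.01],[0,0,0.06],0],
    [[-0.03,-0.03,-0.01],[0,0,0.06],0],
    [[-0.032,-0.028,-0.01],[0,0,0.06],0],
    [[-0.033,-0.026,-0.01],[0,0,0.06],0],
    [[-0.035,-0.024,-0.01],[0,0,0.06],0],
    [[-0.036,-0.022,-0.01],[0,0,0.06],0],
    [[-0.037,-0.02,-0.01],[0,0,0.06],0],
    [[-0.039,-0.017,-0.01],[0,0,0.06],0],
    [[-0.04,-0.015,-0.01],[0,0,0.06],0],
    [[-0.04,-0.012,-0.01],[0,0,0.06],0],
  ],
)

```text
time: 1.35
tool_pos: [368.2, 138.0, 331.7]
tcp_rot: [-179.8, 0.2, 121.7]
ft_force: [0.9, 0.0, -0.5]
finger_gap: 85.8
```

```bash
python3 -c "
from bench import r
from h import *
s=r.sense();print(s['time'],s['tool_pos'],s['tcp_rot'])
plan(s,(440,-300,230),122,12)"
```

```text
1.35 [368.1877872  138.00694052 331.69791646] [-179.82136743    0.2069494   121.65007422]
[[-0.0342, -0.014, 0.0086],[-0.0003, 0.0003, -0.0005]]
[[-0.0342, -0.0141, 0.0086],[-0.0003, 0.0003, -0.0005]]
[[-0.0342, -0.0141, 0.0086],[-0.0003, 0.0003, -0.0005]]
[[-0.0342, -0.0141, 0.0086],[-0.0003, 0.0003, -0.0005]]
[[-0.0342, -0.0141, 0.0086],[-0.0003, 0.0003, -0.0005]]
[[-0.0342, -0.0141, 0.0086],[-0.0003, 0.0003, -0.0005]]
[[-0.0342, -0.0141, 0.0086],[-0.0003, 0.0003, -0.0005]]
[[-0.0341, -0.0142, 0.0085],[-0.0003, 0.0003, -0.0005]]
[[-0.0341, -0.0142, 0.0085],[-0.0003, 0.0003, -0.0005]]
[[-0.0341, -0.0142, 0.0085],[-0.0003, 0.0003, -0.0005]]
[[-0.0341, -0.0142, 0.0085],[-0.0003, 0.0003, -0.0005]]
[[-0.0341, -0.0142, 0.0085],[-0.0003, 0.0003, -0.0005]]
dist/row 37.9 deg/row 0.03702581766108911
```

```bash
python3 -c "
from bench import r
from h import *
d=r.snapshot('wrist');cv2.imwrite('pics/w1.png',d['image'])
o,v=ray(d,(256,192));print(o,v)"
```

```text
[327.93272252 205.1423716  474.61302719] [ 0.17068172 -0.25603438 -0.9515673 ]
```

View pics/w1.png

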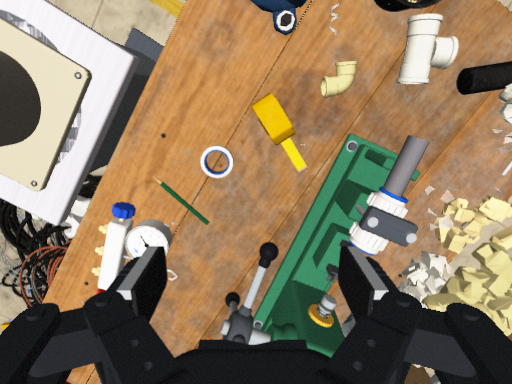

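Emit:
carry_out(
  increments=[
    [[-0.034,-0.014,0],[0,0,0],0],
    [[-0.034,-0.014,0],[0,0,0],0],
    [[-0.034,-0.014,0],[0,0,0],0],
    [[-0.034,-0.014,0],[0,0,0],0],
    [[-0.034,-0.014,0],[0,0,0],0],
    [[-0.034,-0.014,0],[0,0,0],0],
    [[-0.034,-0.014,0],[0,0,0],0],
    [[-0.034,-0.014,0.02],[0,0,0],0],
    [[-0.034,-0.014,0.02],[0,0,0],0],
    [[-0.034,-0.014,0.02],[0,0,0],0],
    [[-0.034,-0.014,0.02],[0,0,0],0],
    [[-0.034,-0.014,0.02],[0,0,0],0],
  ],
)

```text
time: 2.6
tool_pos: [443.1, -320.3, 241.8]
tcp_rot: [179.4, 1.2, 121.3]
ft_force: [0.5, 0.1, 0.3]
finger_gap: 85.5
```

```bash
python3 -c "
from bench import r
from h import *
d=r.snapshot('wrist');cv2.imwrite('pics/w2.png',d['image'])
o,v=ray(d,(256,192));print(o,v)"
```

```text
[ 400.43661896 -251.86395997  383.36430673] [ 0.18842391 -0.26406522 -0.94600854]
```

View pics/w2.png

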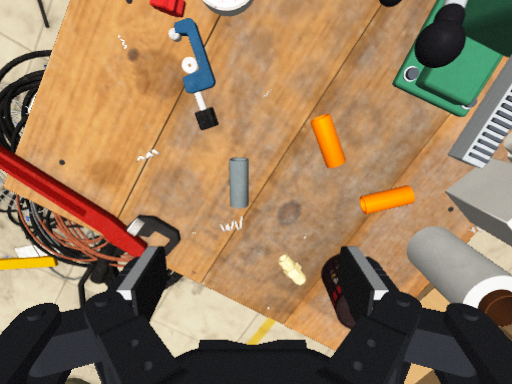

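Wrist view: grey stub at (238,182), with the orange ones at (327,140) and (387,200). The area around the stub is clear apart from a few flat shavings. Next I'll measure it in this view.

```bash
python3 - <<'E'
from bench import r
from h import *
d=r.snapshot("wrist"); im=d["image"]; crop(d,190,130,290,240,5,"w2c.png")
hsv=cv2.cvtColor(im,cv2.COLOR_BGR2HSV).astype(int); print(hsv[182,238],hsv[182,222],hsv[200,240])
m=((hsv[...,0]>80)&(hsv[...,0]<125)&(hsv[...,2]>50)).astype(np.uint8); m[:150]=0;m[215:]=0;m[:,:220]=0;m[:,260:]=0
n,l,st,c=cv2.connectedComponentsWithStats(m); i=1+np.argmax(st[1:,4]); print(st[i],c[i])
rc=cv2.minAreaRect(np.argwhere(l==i)[:,::-1].astype(np.float32)); print(rc)
b=cv2.boxPoints(rc); P=np.array([onz(d,p,12) for p in b]); print(P.round(1)); print([np.linalg.norm(P[k]-P[k-1]).round(1) for k in range(4)])
C=onz(d,rc[0],12); print(C)
L=[P[k]-P[k-1] for k in range(4)]; L=max(L[:2],key=np.linalg.norm); print("axis ang",np.degrees(np.arctan2(L[1],L[0])))
yaw=(np.degrees(np.arctan2(L[1],L[0]))%180)
print("tool yaw",yaw)
s=r.sense();print(s['tool_pos'],s['tcp_rot'])
plan(s,(C[0],C[1],60),yaw,6)
E
```

```text
[ 84  22 161] [ 15 129 207] [ 86  13 160]
[233 158  18  50 813] [241.24477245 181.86838868]
((241.5, 182.5), (49.0, 17.0), 90.0)
[[ 422.5 -333.9   12. ]
 [ 440.7 -322.9   12. ]
 [ 474.7 -379.4   12. ]
 [ 455.4 -391.    12. ]]
[np.float64(65.9), np.float64(21.3), np.float64(66.0), np.float64(22.5)]
[ 447.8788002  -356.00075512   12.        ]
axis ang 120.0052345735532
tool yaw 120.0052345735532
[ 441.31590397 -321.16261852  237.54724245] [179.59775953   0.8112172  121.13807177]
[[-0.0051, -0.0023, 0.0297],[0.0012, 0.0023, 0.0033]]
[[-0.0052, -0.0022, 0.0296],[0.0012, 0.0023, 0.0033]]
[[-0.0053, -0.0022, 0.0296],[0.0012, 0.0023, 0.0033]]
[[-0.0053, -0.0021, 0.0296],[0.0012, 0.0023, 0.0033]]
[[-0.0054, -0.0021, 0.0296],[0.0012, 0.0023, 0.0033]]
[[-0.0055, -0.002, 0.0296],[0.0012, 0.0023, 0.0033]]
dist/row 30.2 deg/row 0.24207511788300842
```

View pics/w2c.png

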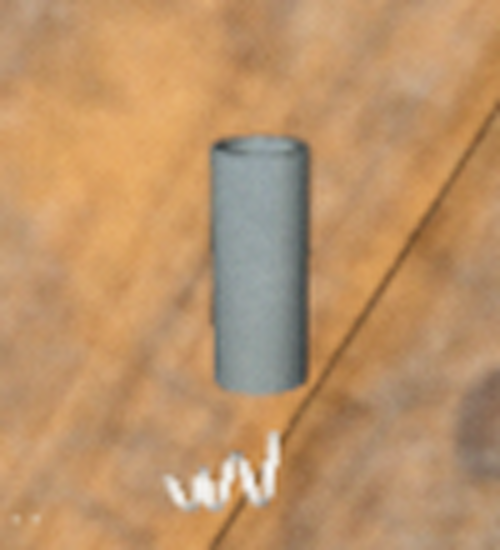

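The crop confirms it: a plain grey cylinder with an open end, 66x22 mm measured, and both views agree on (448,-356).

Emit:
carry_out(
  increments=[
    [[-0.005,-0.002,0.03],[0.001,0.002,0.003],0],
    [[-0.005,-0.002,0.03],[0.001,0.002,0.003],0],
    [[-0.005,-0.002,0.03],[0.001,0.002,0.003],0],
    [[-0.005,-0.002,0.03],[0.001,0.002,0.003],0],
    [[-0.005,-0.002,0.03],[0.001,0.002,0.003],0],
    [[-0.006,-0.002,0.028],[0.001,0.002,0.003],0],
    [[0,0,0],[0,0,0],0],
  ],
)

```text
time: 3.4
tool_pos: [451.6, -354.8, 56.7]
tcp_rot: [179.8, 0.3, 120.1]
ft_force: [-1.5, 1.9, -1.1]
finger_gap: 85.5
```

```bash
python3 - <<'E'
from bench import r
from h import *
s=r.sense();print(s['tool_pos'],s['tcp_rot'],s['ft_force'])
plan(s,(448,-356.3,4),120,3)
E
```

```text
[ 451.60701931 -354.83689267   56.72875849] [179.79557602   0.29284543 120.09235374] [-1.53826598  1.91006458 -1.08011119]
[[0.0003, -0.0013, 0.0176],[0.0012, 0.0017, 0.0005]]
[[0.0002, -0.0013, 0.0176],[0.0012, 0.0017, 0.0005]]
[[0.0002, -0.0013, 0.0176],[0.0012, 0.0017, 0.0005]]
dist/row 17.6 deg/row 0.1230055096987706
```

Emit:
carry_out(
  increments=[
    [[0,-0.002,0.018],[0.001,0.002,0],0],
    [[0,-0.001,0.017],[0.001,0.001,0],0],
    [[0,-0.001,0.013],[0,0,0],0],
    [[0,0,0.003],[0,0,0],0.3],
    [[0,0,0],[0,0,0],1],
    [[0,0,0],[0,0,0],1],
    [[0,0,0],[0,0,0],1],
    [[0,0,0],[0,0,0],1],
    [[0,0,0],[0,0,0],1],
  ],
  newtons=40,
)

```text
time: 4.3
tool_pos: [453.4, -358.5, 12.3]
tcp_rot: [179.7, 0.7, 120.2]
ft_force: [-0.9, 0.6, -0.8]
finger_gap: 23.4
```

```bash
python3 - <<'E'
from bench import r
from h import *
s=r.sense();print(s['tool_pos'],s['tcp_rot'],s['ft_force'],s['finger_gap'])
d=r.snapshot("wrist");cv2.imwrite('pics/w3.png',d['image'])
plan(s,(430,-330,330),120,8)
E
```

```text
[ 453.36114716 -358.53734008   12.3399359 ] [179.71470904   0.66592892 120.20808996] [-0.9452546   0.59834451 -0.76205452] 23.3700306648777
[[0.0041, -0.0005, -0.0398],[0.0006, 0.0015, 0.0005]]
[[0.0041, -0.0006, -0.0398],[0.0006, 0.0015, 0.0005]]
[[0.0042, -0.0006, -0.0397],[0.0006, 0.0015, 0.0005]]
[[0.0043, -0.0006, -0.0397],[0.0006, 0.0015, 0.0005]]
[[0.0043, -0.0006, -0.0397],[0.0006, 0.0015, 0.0005]]
[[0.0044, -0.0007, -0.0397],[0.0006, 0.0015, 0.0005]]
[[0.0044, -0.0007, -0.0397],[0.0006, 0.0015, 0.0005]]
[[0.0045, -0.0007, -0.0397],[0.0006, 0.0015, 0.0005]]
dist/row 40.0 deg/row 0.09427703476954732
```

View pics/w3.png

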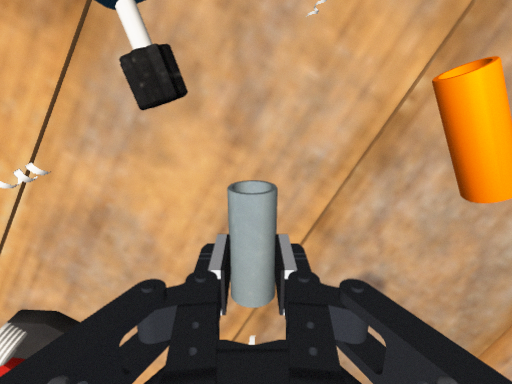

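The TCP sits at z 12, so the stub is held only at the fingertips, and about 4 mm off along its length. I'll open, lower and re-grip.

Emit:
carry_out(
  increments=[
    [[0,0,0],[0,0,0],0],
    [[0,0,0],[0,0,0],0],
    [[0.003,0,0.004],[0,0.004,0],0],
    [[0.002,0,0.004],[0,0.003,0],0],
    [[0,0,0.002],[0,0,0],0],
    [[0,0,0],[0,0,0],0],
  ],
)

```text
time: 4.95
tool_pos: [450.6, -353.8, 1.3]
tcp_rot: [179.7, 0.2, 120.2]
ft_force: [0.6, -0.2, -0.1]
finger_gap: 85.2
```

```bash
python3 - <<'E'
from bench import r
from h import *
s=r.sense();print(s['tool_pos'],s['tcp_rot'],s['ft_force'],s['finger_gap'])
plan(s,(448,-356,3.5),120,1)
E
```

```text
[ 450.60630068 -353.81788328    1.34840056] [179.71067151   0.22143731 120.19861118] [ 0.64373255 -0.21648055 -0.06948447] 85.16412871644383
[[-0.0006, -0.0033, -0.0022],[0.0051, 0.0039, 0.0035]]
dist/row 4.0 deg/row 0.4152272930130749
```

Emit:
carry_out(
  increments=[
    [[0,0,-0.003],[0,0,0],0.3],
    [[0,0,0],[0,0,0],1],
    [[0,0,0],[0,0,0],1],
    [[0,0,0],[0,0,0],1],
    [[0,0,0],[0,0,0],1],
    [[0,0,0],[0,0,0],1],
  ],
  newtons=40,
)

```text
time: 5.55
tool_pos: [450.8, -354.1, 5.0]
tcp_rot: [179.7, 0.3, 120.2]
ft_force: [0.8, -0.4, -0.7]
finger_gap: 23.6
```

```bash
python3 - <<'E'
from bench import r
from h import *
s=r.sense();print(s['tool_pos'],s['tcp_rot'],s['ft_force'],s['finger_gap'])
d=r.snapshot("wrist");cv2.imwrite('pics/w4.png',d['image'])
plan(s,(430,-330,330),120,8)
E
```

```text
[ 450.84861284 -354.06452394    4.97768626] [179.70295083   0.25477715 120.19928536] [ 0.83265452 -0.40198454 -0.66660467] 23.59635854084472
[[0.0037, -0.0005, -0.0406],[0.0006, 0.0006, 0.0004]]
[[0.0038, -0.0006, -0.0406],[0.0006, 0.0006, 0.0004]]
[[0.0038, -0.0006, -0.0406],[0.0006, 0.0006, 0.0004]]
[[0.0038, -0.0006, -0.0406],[0.0006, 0.0006, 0.0004]]
[[0.0038, -0.0006, -0.0406],[0.0006, 0.0006, 0.0004]]
[[0.0038, -0.0007, -0.0406],[0.0006, 0.0006, 0.0004]]
[[0.0039, -0.0007, -0.0406],[0.0006, 0.0006, 0.0004]]
[[0.0039, -0.0007, -0.0406],[0.0006, 0.0006, 0.0004]]
dist/row 40.8 deg/row 0.05493279852723622
```

View pics/w4.png

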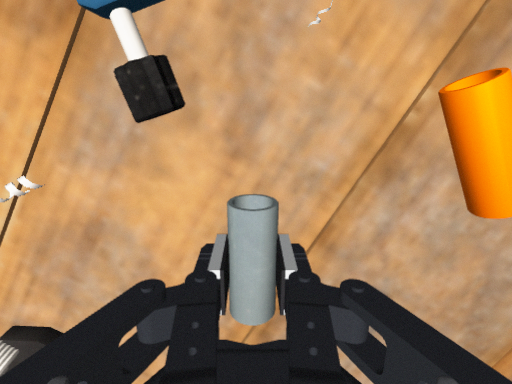

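Emit:
carry_out(
  increments=[
    [[0.004,0,-0.04],[0,0,0],1],
    [[0.004,0,-0.042],[0,0,0],1],
    [[0.004,0,-0.042],[0,0,0],1],
    [[0.004,0,-0.042],[0,0,0],1],
    [[0.004,0,-0.042],[0,0,0],1],
    [[0.004,0,-0.042],[0,0,0],1],
    [[0.004,0,-0.042],[0,0,0],1],
    [[0.004,0,-0.042],[0,0,0],1],
  ],
)

```text
time: 6.4
tool_pos: [428.1, -321.8, 340.3]
tcp_rot: [-180.0, -0.8, 120.2]
ft_force: [1.0, -1.3, -0.2]
finger_gap: 23.4
```

```bash
python3 - <<'E'
from bench import r
from h import *
s=r.sense();print(s['tool_pos'],s['tcp_rot'],s['ft_force'],s['finger_gap'])
d=r.snapshot("wrist");cv2.imwrite('pics/w5.png',d['image'])
R=Rn.from_euler("xyz",s["tcp_rot"],degrees=True)
for uv in [(253,203),(253,313)]:
  P=onz(d,uv,s['tool_pos'][2]+7); print("tool-frame",R.inv().apply(P-s['tool_pos']))
plan(s,(540,20,345),99,12)
E
```

```text
[ 428.13458396 -321.83010892  340.32236299] [-179.96925894   -0.8408575   120.17517618] [ 1.01175915 -1.28600988 -0.19852204] 23.36460952662633
tool-frame [28.54074617  1.07190655 -6.58244354]
tool-frame [-35.43934817   1.11236194  -7.5214875 ]
[[0.0199, 0.0224, -0.0001],[-0.0003, -0.0012, 0.0308]]
[[0.0206, 0.0218, -0.0001],[-0.0003, -0.0012, 0.0308]]
[[0.0213, 0.0211, -0.0001],[-0.0003, -0.0012, 0.0308]]
[[0.0219, 0.0204, -0.0002],[-0.0003, -0.0012, 0.0308]]
[[0.0225, 0.0198, -0.0002],[-0.0003, -0.0012, 0.0308]]
[[0.0231, 0.0191, -0.0002],[-0.0003, -0.0012, 0.0308]]
[[0.0237, 0.0183, -0.0002],[-0.0003, -0.0012, 0.0308]]
[[0.0243, 0.0176, -0.0003],[-0.0003, -0.0012, 0.0308]]
[[0.0248, 0.0168, -0.0003],[-0.0003, -0.0012, 0.0308]]
[[0.0253, 0.0161, -0.0003],[-0.0003, -0.0012, 0.0308]]
[[0.0258, 0.0153, -0.0003],[-0.0003, -0.0012, 0.0308]]
[[0.0262, 0.0145, -0.0004],[-0.0003, -0.0012, 0.0308]]
dist/row 30.0 deg/row 1.7659934820021357
```

View pics/w5.png

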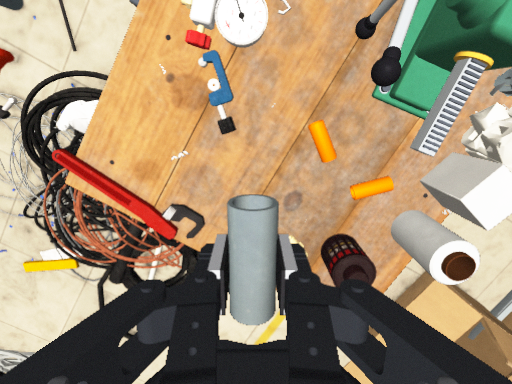

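The stub is held, with its middle at tool x about -3 mm. Now I'll carry it over the press.

Emit:
carry_out(
  increments=[
    [[0.02,0.022,0],[0,-0.001,0.031],1],
    [[0.021,0.022,0],[0,-0.001,0.031],1],
    [[0.021,0.021,0],[0,-0.001,0.031],1],
    [[0.022,0.02,0],[0,-0.001,0.031],1],
    [[0.022,0.02,0],[0,-0.001,0.031],1],
    [[0.023,0.019,0],[0,-0.001,0.031],1],
    [[0.024,0.018,0],[0,-0.001,0.031],1],
    [[0.024,0.018,0],[0,-0.001,0.031],1],
    [[0.025,0.017,0],[0,-0.001,0.031],1],
    [[0.025,0.016,0],[0,-0.001,0.031],1],
    [[0.026,0.015,0],[0,-0.001,0.031],1],
    [[0.026,0.014,0],[0,-0.001,0.031],1],
  ],
)

```text
time: 7.65
tool_pos: [547.6, 25.3, 350.7]
tcp_rot: [179.4, 0.9, 97.6]
ft_force: [0.2, -0.1, -0.6]
finger_gap: 23.5
```

```bash
python3 - <<'E'
from bench import r
from h import *
import pickle
s=r.sense();print(s['tool_pos'],s['tcp_rot'],s['ft_force'],s['finger_gap'])
D={n:r.snapshot(n) for n in ("wrist","top","side")}
pickle.dump((s,D),open("v6.pkl","wb"))
cv2.imwrite('pics/w6.png',cv2.resize(D["wrist"]["image"],None,fx=1.5,fy=1.5,interpolation=cv2.INTER_CUBIC))
O=np.array([576.,-46.5,0]);c=np.cos(np.radians(9));q=np.sin(np.radians(9))
Pp=lambda x,y,z:O+[c*x-q*y,q*x+c*y,z]
for n in D:
  print(n,[(k,proj(D[n],Pp(*v)).round(0).tolist()) for k,v in dict(rest=(0,125,118),mouth=(0,168,118),nose=(0,76,118),hub=(-110,0,150),f1=(-50,295,0)).items()])
E
```

```text
[547.55006548  25.3448232  350.71248841] [179.44707707   0.86462517  97.60931714] [ 0.20063266 -0.13059266 -0.64178134] 23.45095049498684
wrist [('rest', [262.0, 118.0]), ('mouth', [262.0, 81.0]), ('nose', [263.0, 158.0]), ('hub', [177.0, 225.0]), ('f1', [222.0, -11.0])]
top [('rest', [224.0, 166.0]), ('mouth', [209.0, 166.0]), ('nose', [240.0, 165.0]), ('hub', [269.0, 198.0]), ('f1', [174.0, 193.0])]
side [('rest', [264.0, 180.0]), ('mouth', [259.0, 175.0]), ('nose', [271.0, 187.0]), ('hub', [249.0, 197.0]), ('f1', [232.0, 190.0])]
```

View pics/w6.png

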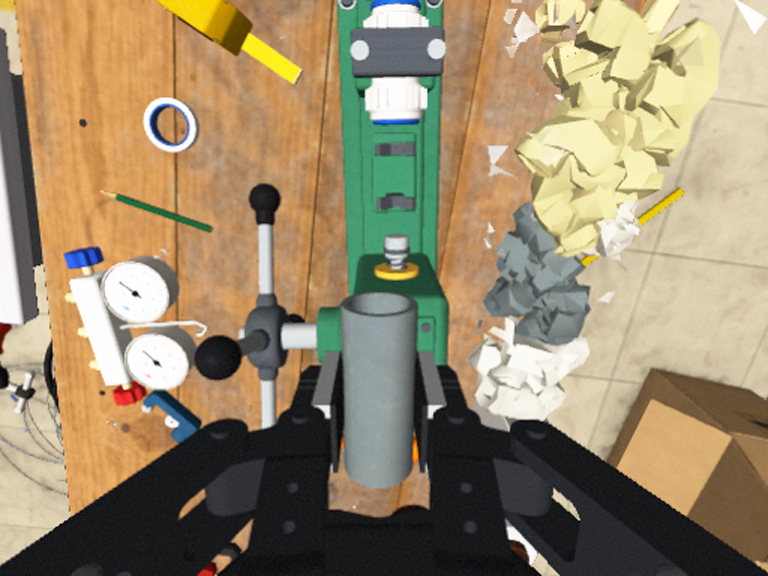

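Wrist view: V rests at (395,149) and (395,203) in the enlarged picture, mouth edge at (395,123), nose front at (397,237). The rough model predicted these within 1-2 px. I'll refine from the enlarged crop.

```bash
python3 - <<'E'
from h import *
import pickle
s,D=pickle.load(open("v6.pkl","rb")); d=D["wrist"]
crop(d,225,0,305,200,4,"w6c.png")
im=d["image"][60:200,225:305]
E
```

```text
(no output)
```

View pics/w6c.png

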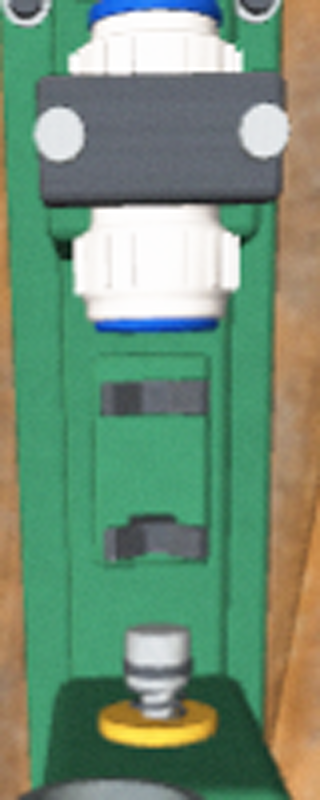

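```bash
python3 - <<'E'
from h import *
import pickle
s,D=pickle.load(open("v6.pkl","rb")); d=D["wrist"]
U=lambda x,y:(225+x/4-0.375,y/4-0.375)
a=onz(d,U(154.5,397),115);b=onz(d,U(156.5,542),115);n=onz(d,U(157,632),127.);m=onz(d,U(157.5,322),118)
L=onz(d,U(101,397),115);Rr=onz(d,U(208,397),115)
L2=onz(d,U(104,542),115);R2=onz(d,U(208,542),115)
print(a,b,"dist",np.linalg.norm(a-b),"mid",(a+b)/2,"w",np.linalg.norm(L-Rr),np.linalg.norm(L2-R2)); print("nose",n,"mouth",m)
t=a-b; print("yaw rests",np.degrees(np.arctan2(-t[0],t[1])))
t=m-n; print("yaw mouth-nose",np.degrees(np.arctan2(-t[0],t[1])))
E
```

```text
[554.44183519  99.52874319 115.        ] [561.35540203  56.4678265  115.        ] dist 43.61238301494492 mid [557.89861861  77.99828485 115.        ] w 32.486541892559615 32.79914262307033
nose [564.74013629  30.42126976 127.        ] mouth [552.12628244 120.58989004 118.        ]
yaw rests 9.12117764465947
yaw mouth-nose 7.963532102381795
```

```bash
python3 - <<'E'
from bench import r
from h import *
s=r.sense();print(s['tool_pos'],s['tcp_rot'],s['ft_force'],s['finger_gap'])
plan(s,(557.7,79,170),98.7,6)
E
```

```text
[547.42895929  25.59221026 350.39241411] [179.49103114   0.84749872  97.85234375] [-0.72458487  0.16791756  0.00149546] 23.379382299168114
[[0.009, 0.0026, 0.03],[0.0015, 0.0025, -0.0025]]
[[0.0089, 0.0027, 0.03],[0.0015, 0.0025, -0.0025]]
[[0.0089, 0.0028, 0.03],[0.0015, 0.0025, -0.0025]]
[[0.0088, 0.0028, 0.03],[0.0015, 0.0025, -0.0025]]
[[0.0087, 0.0029, 0.03],[0.0015, 0.0025, -0.0025]]
[[0.0086, 0.003, 0.03],[0.0015, 0.0025, -0.0025]]
dist/row 31.4 deg/row 0.2166295085385941
```

Emit:
carry_out(
  increments=[
    [[0.009,0.003,0.03],[0.0015,0.0025,-0.0025],1],
    [[0.009,0.003,0.03],[0.0015,0.0025,-0.0025],1],
    [[0.009,0.003,0.03],[0.0015,0.0025,-0.0025],1],
    [[0.009,0.003,0.03],[0.0015,0.0025,-0.0025],1],
    [[0.009,0.003,0.03],[0.0015,0.0025,-0.0025],1],
    [[0.009,0.003,0.025],[0.0015,0.0025,-0.0025],1],
    [[0,0,0],[0,0,0],1],
  ],
)

```text
time: 8.5
tool_pos: [559.1, 74.4, 169.9]
tcp_rot: [179.9, 0.2, 98.6]
ft_force: [-0.9, -0.2, -0.7]
finger_gap: 23.1
```

```bash
python3 - <<'E'
from bench import r
from h import *
s=r.sense();print(s['tool_pos'],s['tcp_rot'],s['ft_force'],s['finger_gap'])
d=r.snapshot("wrist");cv2.imwrite('pics/w7.png',d['image'])
plan(s,(557.7,79,116),98.7,4)
E
```

```text
[559.13432815  74.41919582 169.92532437] [179.85055729   0.20260395  98.63913344] [-0.89820265 -0.2138539  -0.66505339] 23.050091325309754
[[0.0012, -0.0002, 0.0135],[0.0007, 0.0009, -0.0003]]
[[0.0012, -0.0002, 0.0135],[0.0007, 0.0009, -0.0003]]
[[0.0012, -0.0002, 0.0135],[0.0007, 0.0009, -0.0003]]
[[0.0012, -0.0002, 0.0135],[0.0007, 0.0009, -0.0003]]
dist/row 13.5 deg/row 0.06473698152289184
```

View pics/w7.png

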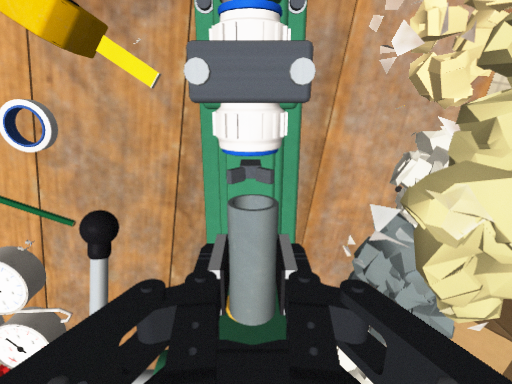

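Stub column 253, rest and coupling column 250: about 1.5 mm to shift toward the robot, which agrees with the pose numbers.

Emit:
carry_out(
  increments=[
    [[0.0015,-0.0006,0.013],[0.001,0.001,0],1],
    [[0.0015,-0.0005,0.013],[0.001,0.001,0],1],
    [[0.001,-0.0005,0.013],[0,0,0],1],
    [[0.001,0,0.01],[0,0,0],1],
    [[0,0,0],[0,0,0],1],
  ],
)

```text
time: 9.05
tool_pos: [561.0, 76.2, 124.8]
tcp_rot: [179.4, 0.2, 98.5]
ft_force: [-0.2, 0.2, -0.3]
finger_gap: 23.4
```

```bash
python3 - <<'E'
from bench import r
from h import *
s=r.sense();print(s['tool_pos'],s['tcp_rot'],s['ft_force'],s['finger_gap'])
d=r.snapshot("wrist");crop(d,180,90,330,340,2.3,'w8.png')
plan(s,(557.7,79,112),98.7,1)
E
```

```text
[561.04845266  76.2091057  124.83740462] [179.36921445   0.22966879  98.50576861] [-0.23236338  0.1591976  -0.32860653] 23.37047700886229
[[0.0033, -0.003, 0.0128],[0.0110, 0.0040, -0.0034]]
dist/row 13.6 deg/row 0.6984782855712478
```

View pics/w8.png

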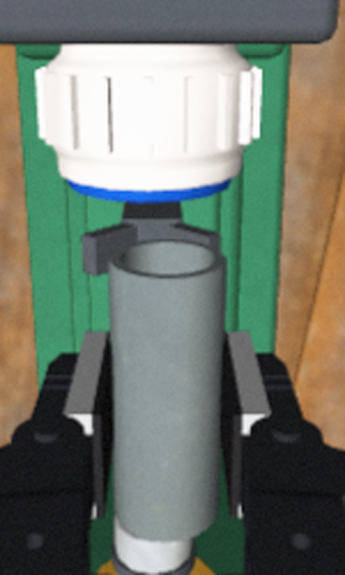

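Emit:
carry_out(
  increments=[
    [[0.0015,-0.0017,0],[0.006,0.002,-0.002],1],
    [[0.0015,-0.0017,0.003],[0.005,0.002,-0.002],1],
    [[0,0,0],[0,0,0],1],
  ],
)

```text
time: 9.4
tool_pos: [558.2, 79.0, 123.7]
tcp_rot: [179.9, -0.0, 98.8]
ft_force: [-0.4, 0.3, -0.5]
finger_gap: 23.7
```

```bash
python3 - <<'E'
from bench import r
from h import *
s=r.sense();print(s['tool_pos'],s['tcp_rot'],s['ft_force'],s['finger_gap'])
plan(s,(557.7,79,112),98.7,1)
E
```

```text
[558.16593901  78.97653588 123.72913175] [ 1.79900485e+02 -2.82568003e-04  9.87700329e+01] [-0.4297966  0.2729701 -0.4944347] 23.735546407378134
[[0.0001, -0.0005, 0.0117],[0.0017, -0.0000, 0.0012]]
dist/row 11.7 deg/row 0.12168739821259032
```

Emit:
carry_out(
  increments=[
    [[0,-0.0005,0.005],[0.001,0,0.001],1],
    [[0,-0.0005,0.003],[0.001,0,0],1],
    [[0,0,0.002],[0,0,0],1],
  ],
)

```text
time: 9.7
tool_pos: [557.9, 78.9, 114.1]
tcp_rot: [179.9, 0.0, 98.7]
ft_force: [-0.2, -0.4, -0.2]
finger_gap: 23.2
```

```bash
python3 - <<'E'
from bench import r
from h import *
s=r.sense();print(s['tool_pos'],s['tcp_rot'],s['ft_force'],s['finger_gap'])
d=r.snapshot("wrist");crop(d,180,90,330,340,2.3,'w9.png')
plan(s,(557.7,79,112),98.7,1)
E
```

```text
[557.93315932  78.94517568 114.08736107] [1.79909553e+02 1.32663838e-02 9.87205240e+01] [-0.18476101 -0.39117701 -0.1908349 ] 23.219603202848308
[[0.0001, -0.0002, 0.0021],[0.0016, 0.0002, 0.0004]]
dist/row 2.1 deg/row 0.09369272715959488
```

View pics/w9.png

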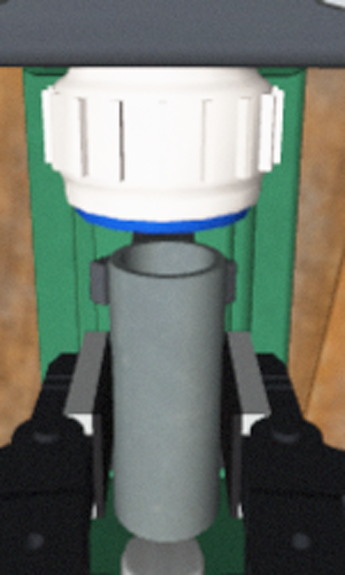

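The stub is centred: rest flanks 90-237 px, stub centred at 166, coupling at about 163. Now I'll lower it until I feel contact.

Emit:
carry_out(
  increments=[
    [[0,-0.0005,0.0015],[0.001,0,0],1],
    [[0,0,0.0015],[0,0,0],1],
  ],
)

```text
time: 9.95
tool_pos: [557.2, 78.8, 111.2]
tcp_rot: [-180.0, 0.0, 98.7]
ft_force: [-7.9, -0.4, 15.8]
finger_gap: 23.4
```

Emit:
carry_out(
  increments=[
    [[0,0,0.0015],[0,0,0],1],
    [[0,0,0],[0,0,0],1],
  ],
)

```text
time: 10.15
tool_pos: [557.2, 78.8, 111.8]
tcp_rot: [-180.0, 0.0, 98.7]
ft_force: [0.4, 1.2, -0.5]
finger_gap: 23.4
```

Contact came at TCP z 111.2, as expected. Releasing.

Emit:
carry_out(
  increments=[
    [[0,0,0],[0,0,0],0.6],
    [[0,0,0],[0,0,0],0.3],
    [[0,0,0],[0,0,0],0],
    [[0,0,0],[0,0,0],0],
    [[0,0,-0.01],[0,0,0],0],
    [[0,0,-0.03],[0,0,0],0],
    [[0,0,-0.04],[0,0,0],0],
    [[0,0,-0.04],[0,0,0],0],
    [[0,0,-0.04],[0,0,0],0],
  ],
)

```text
time: 11.05
tool_pos: [552.7, 78.6, 270.5]
tcp_rot: [-179.2, -0.1, 98.7]
ft_force: [0.6, -0.2, -0.3]
finger_gap: 85.4
```

```bash
python3 - <<'E'
from bench import r
from h import *
import pickle
s=r.sense();print(s['tool_pos'],s['tcp_rot'],s['ft_force'],s['finger_gap'])
D={n:r.snapshot(n) for n in ("wrist","top","side")}
pickle.dump((s,D),open("v10.pkl","wb"))
cv2.imwrite('pics/w10.png',cv2.resize(D["wrist"]["image"],None,fx=1.5,fy=1.5,interpolation=cv2.INTER_CUBIC))
O=np.array([577.,-45.,0]);c=np.cos(np.radians(8.7));q=np.sin(np.radians(8.7))
E
```

```text
[552.71900036  78.59065556 270.49020786] [-1.79170602e+02 -6.66872809e-02  9.87187683e+01] [ 0.57995569 -0.1798031  -0.25705376] 85.37749649022128
```

View pics/w10.png

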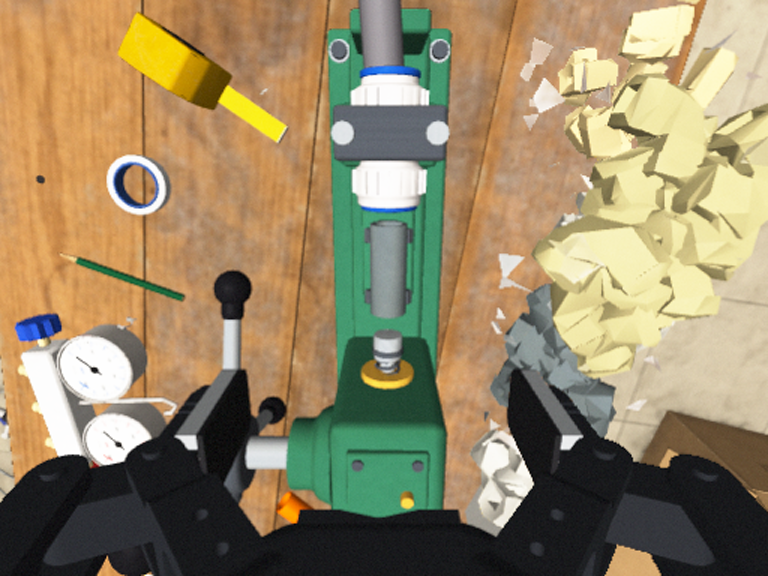

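The stub lies in both rests in line with the coupling (x=388 in the 1.5x picture, rows 222-318), and the nose sits just behind it. Next is the capstan: I'll measure its angle, then push with shut fingers.

```bash
cat >> h.py <<'E'
YAW=8.7
O=np.array([576.8,-45.6,0.]); RP=Rn.from_euler("z",YAW,degrees=True)
W=lambda *p: O+RP.apply(np.array(p,float))      # press->world
PF=lambda p: RP.inv().apply(np.array(p)-O)      # world->press
def pplan(s,pts,ns,yaw=98.7):
    """press-frame TCP waypoints, rows each; drives orientation to down/yaw in the first leg"""
    p=np.array(s["tool_pos"]); R=Rn.from_euler("xyz",s["tcp_rot"],degrees=True)
    w=(R.inv()*Rn.from_euler("xyz",[180,0,yaw],degrees=True)).as_rotvec()
    print("turn total",w.round(4))
    R=Rn.from_euler("xyz",[180,0,yaw],degrees=True)
    for q,n in zip(pts,ns):
        g=W(*q); print(n,"x",(R.inv().apply(g-p)/n/1000).round(4).tolist()); p=g
def st(s):
    print("t",round(s["time"],2),"press TCP",PF(s["tool_pos"]).round(1),"rot",s["tcp_rot"].round(1),"F press",RP.inv().apply(s["ft_force"]).round(1),"gap",round(s["finger_gap"],1))
E
python3 - <<'E'
from bench import r
from h import *
import pickle
_,D=pickle.load(open("v6.pkl","rb"))
# knobs predicted for th
for th in (1.15,1.23,1.3):
  print(th,[(n,[proj(D[n],W(-110,-115*np.sin(a),150+115*np.cos(a))).round(1).tolist() for a in th+np.radians([0,-90,180,90])]) for n in("top","side")])
crop(D["top"],210,170,330,225,6,"t6.png");crop(D["side"],210,140,300,260,5,"s6.png")
s=r.sense();st(s); pplan(s,[(-110,75,270),(-110,75,225)],[6,2])
E
```

```text
1.15 [('top', [[308.0, 192.3], [251.3, 190.0], [231.7, 202.3], [282.1, 203.7]]), ('side', [[264.6, 201.0], [242.3, 158.0], [236.0, 193.8], [255.4, 234.8]])]
1.23 [('top', [[308.8, 192.9], [254.7, 189.6], [230.4, 201.8], [279.2, 204.0]]), ('side', [[265.1, 204.3], [243.5, 158.2], [235.5, 191.0], [254.3, 234.1]])]
1.3 [('top', [[309.3, 193.5], [257.8, 189.2], [229.4, 201.4], [276.7, 204.3]]), ('side', [[265.4, 207.2], [244.5, 158.5], [235.2, 188.5], [253.2, 233.4]])]
t 11.2 press TCP [ -2.4 126.1 273.7] rot [-179.7   -0.    98.7] F press [ 0.3  0.2 -0.6] gap 85.0
turn total [-0.0059 -0.0003  0.0003]
6 x [-0.0085, -0.0179, 0.0006]
2 x [0.0, -0.0, 0.0225]
```

View pics/t6.png

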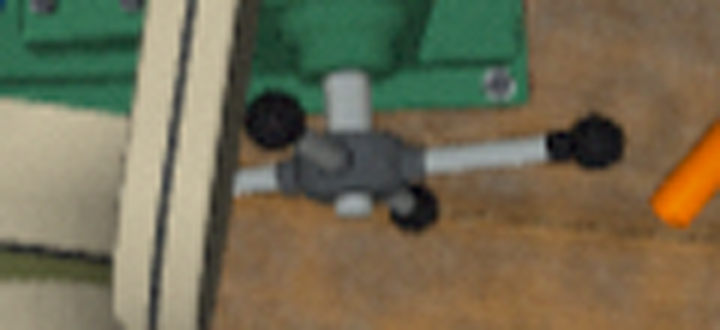

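View pics/s6.png

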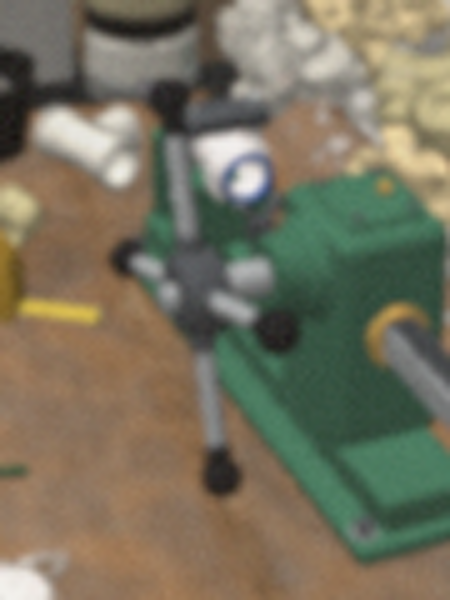

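The knobs match the press model with the capstan at about 1.24 rad (71°): upper-left spoke at -19°, right spoke at +71°. Moving to the left of the top knob with the fingers shut.

Emit:
carry_out(
  increments=[
    [[-0.0085,-0.018,0],[-0.002,0,0],1],
    [[-0.0085,-0.018,0],[-0.002,0,0],1],
    [[-0.0085,-0.018,0],[-0.002,0,0],1],
    [[-0.0085,-0.018,0],[0,0,0],1],
    [[-0.0085,-0.018,0],[0,0,0],1],
    [[-0.0085,-0.018,0],[0,0,0],1],
    [[0,0,0.02],[0,0,0],1],
    [[0,0,0.02],[0,0,0],1],
    [[0,0,0],[0,0,0],1],
  ],
)

```text
time: 12.1
tool_pos: [448.4, 9.7, 226.7]
tcp_rot: [-179.5, -0.1, 98.7]
ft_force: [-0.2, -0.2, 0.3]
finger_gap: -0.1
```

```bash
python3 - <<'E'
from bench import r
from h import *
s=r.sense();st(s); d=r.snapshot("wrist");cv2.imwrite('pics/w11.png',d['image'])
d=r.snapshot("side");crop(d,180,90,330,260,3.5,'s11.png')
pplan(s,[(-110,55,225),(-110,4,225),(-110,-26,226)],[2,4,3])
E
```

```text
t 12.1 press TCP [-118.5   74.1  226.7] rot [-1.795e+02 -1.000e-01  9.870e+01] F press [-0.2 -0.1  0.3] gap -0.1
turn total [-0.0088 -0.0019  0.0006]
2 x [-0.0096, 0.0043, 0.0009]
4 x [-0.0127, -0.0, -0.0]
3 x [-0.01, 0.0, -0.0003]
```

View pics/w11.png

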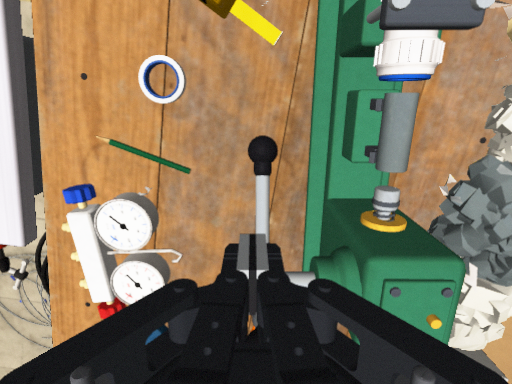

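View pics/s11.png

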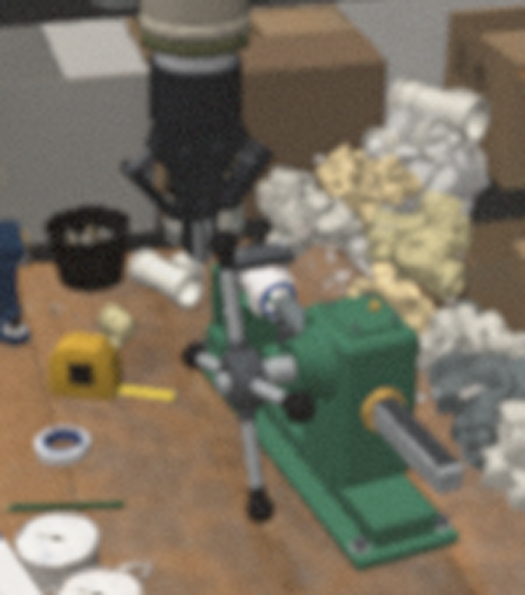

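The fingers are shut and stand left of the top knob. The spoke column at 262 against the fingers at 255 confirms they need to go 8 mm outward, away from the robot.

Emit:
carry_out(
  increments=[
    [[-0.003,0.005,0],[-0.004,0,0],1],
    [[-0.003,0.004,0],[-0.004,0,0],1],
    [[-0.012,0,0],[0,0,0],1],
    [[-0.013,0,0],[0,0,0],1],
    [[-0.013,0,0],[0,0,0],1],
    [[-0.013,0,0],[0,0,0],1],
  ],
)

```text
time: 12.8
tool_pos: [471.2, -48.0, 233.6]
tcp_rot: [179.5, -0.0, 98.9]
ft_force: [-0.4, 1.5, 1.0]
finger_gap: -0.0
```

```bash
python3 - <<'E'
from bench import r
from h import *
s=r.sense();st(s); 
d=r.snapshot("side");crop(d,180,90,330,260,3.5,'s12.png')
pplan(s,[(-110,4,225),(-110,-26,226),(-110,-45,214),(-110,-60,198),(-110,-72,178)],[1,3,2,2,2])
E
```

```text
t 12.8 press TCP [-104.7   13.6  233.6] rot [179.5  -0.   98.9] F press [-0.2  1.5  1. ] gap -0.0
turn total [ 0.0088 -0.0008  0.0042]
1 x [-0.0096, -0.0053, 0.0086]
3 x [-0.01, 0.0, -0.0003]
2 x [-0.0095, -0.0, 0.006]
2 x [-0.0075, 0.0, 0.008]
2 x [-0.006, 0.0, 0.01]
```

View pics/s12.png

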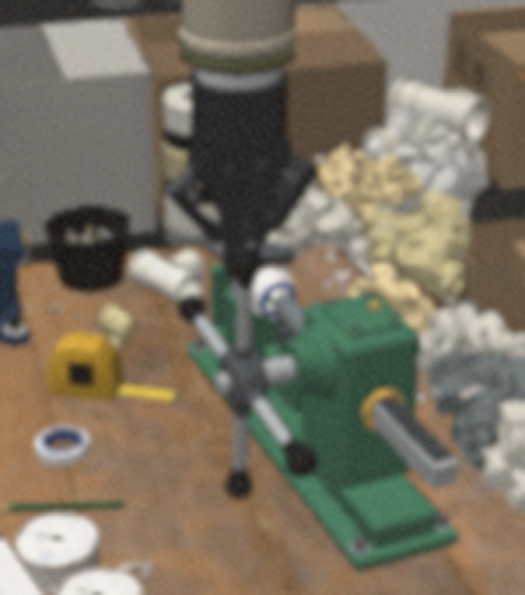

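The wheel turns easily (1.5 N), and the top spoke is nearly upright. Continuing round.

Emit:
carry_out(
  increments=[
    [[-0.01,-0.003,0.004],[0.004,0,0.002],1],
    [[-0.01,-0.002,0.004],[0.004,0,0.002],1],
    [[-0.01,0,0],[0,0,0],1],
    [[-0.01,0,0],[0,0,0],1],
    [[-0.01,0,0.006],[0,0,0],1],
    [[-0.01,0,0.006],[0,0,0],1],
  ],
)

```text
time: 13.45
tool_pos: [475.3, -114.7, 211.7]
tcp_rot: [-180.0, -0.1, 98.6]
ft_force: [-0.3, 2.9, -0.1]
finger_gap: -0.5
```

```bash
python3 - <<'E'
from bench import r
from h import *
s=r.sense();st(s); 
d=r.snapshot("side");crop(d,180,90,330,260,3.5,'s13.png')
pplan(s,[(-110,-45,214),(-110,-60,198),(-110,-72,178),(-110,-80,157)],[2,2,2,2])
E
```

```text
t 13.45 press TCP [-110.8  -52.9  211.7] rot [-1.80e+02 -1.00e-01  9.86e+01] F press [ 0.2  2.9 -0.1] gap -0.5
turn total [-0.0006 -0.0012 -0.0019]
2 x [0.004, 0.0004, -0.0012]
2 x [-0.0075, 0.0, 0.008]
2 x [-0.006, 0.0, 0.01]
2 x [-0.004, -0.0, 0.0105]
```

View pics/s13.png

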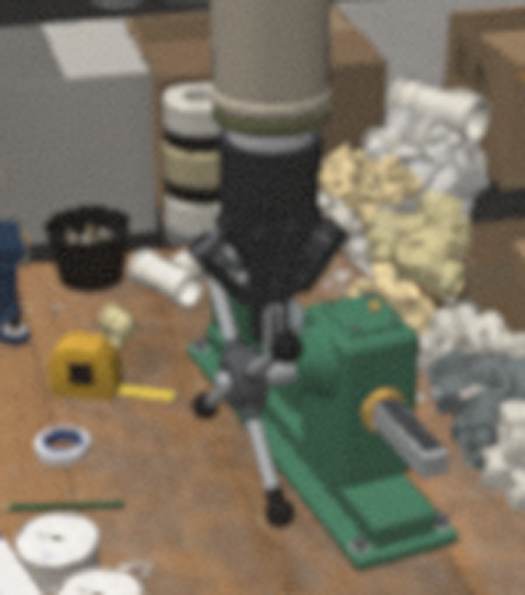

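The spoke is at about 50°. Now down and a little outward.

Emit:
carry_out(
  increments=[
    [[-0.005,0,0.009],[0,0,0],1],
    [[-0.004,0,0.01],[0,0,0],1],
    [[-0.004,0,0.011],[0,0,0],1],
    [[-0.003,0,0.011],[0,0,0],1],
    [[-0.002,0,0.011],[0,0,0],1],
  ],
)

```text
time: 14.0
tool_pos: [479.0, -137.2, 156.2]
tcp_rot: [179.9, 0.2, 98.5]
ft_force: [-0.0, 1.8, 3.2]
finger_gap: 0.0
```

```bash
python3 - <<'E'
from bench import r
from h import *
s=r.sense();st(s); 
d=r.snapshot("side");crop(d,180,90,330,260,3.5,'s14.png')
d=r.snapshot("wrist");cv2.imwrite('pics/w14.png',d['image'])
E
```

```text
t 14.0 press TCP [-110.5  -75.7  156.2] rot [179.9   0.2  98.5] F press [0.2 1.8 3.2] gap 0.0
```

View pics/s14.png

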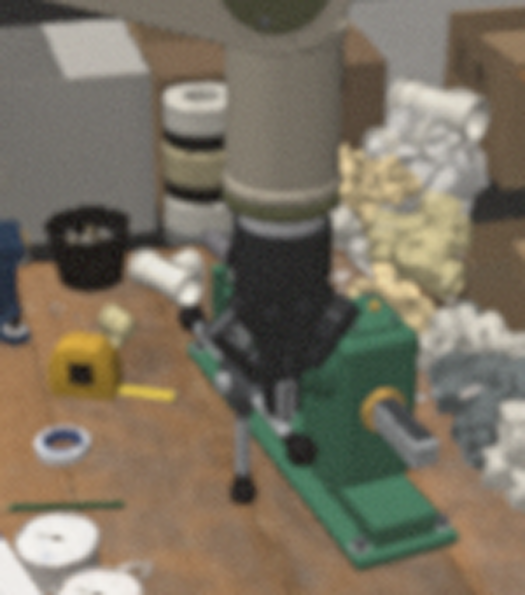

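View pics/w14.png

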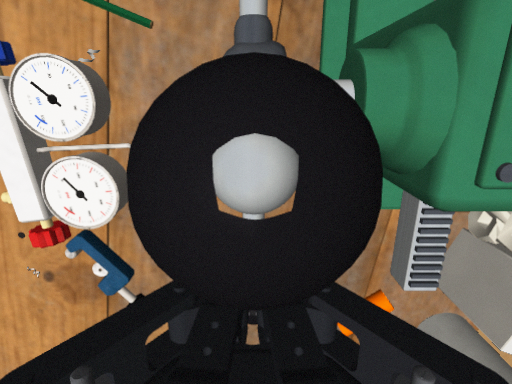

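The first spoke is now horizontal (capstan about 180°). The next knob is right under the wrist camera, so I stop here, lift over it and take that spoke.

Emit:
carry_out(
  increments=[
    [[0,0,-0.03],[0,0,0],1],
    [[0,0,-0.04],[0,0,0],1],
    [[0,0,-0.04],[0,0,0],1],
    [[0,0,-0.04],[0,0,0],1],
    [[0.03,0,0],[0,0,0],1],
    [[0.03,0,0],[0,0,0],1],
    [[0.03,0,0],[0,0,0],1],
    [[0.025,0,0],[0,0,0],1],
    [[0,0,0],[0,0,0],1],
  ],
)

```text
time: 15.0
tool_pos: [458.1, -16.3, 307.9]
tcp_rot: [-179.5, -0.3, 98.5]
ft_force: [0.3, -0.4, -0.2]
finger_gap: 0.0
```

```bash
python3 - <<'E'
from bench import r
from h import *
s=r.sense();st(s); 
d=r.snapshot("side");crop(d,180,90,330,260,3.5,'s15.png')
d=r.snapshot("wrist");cv2.imwrite('pics/w15.png',d['image'])
pplan(s,[(-110,42,225)],[3])
E
```

```text
t 15.0 press TCP [-112.9   46.9  307.9] rot [-179.5   -0.3   98.5] F press [ 0.2 -0.5 -0.2] gap 0.0
turn total [-0.0081 -0.0052 -0.0036]
3 x [-0.0016, 0.001, 0.0276]
```

View pics/s15.png

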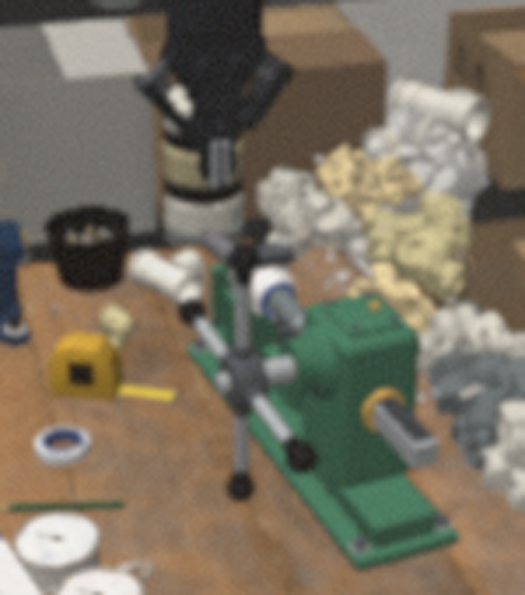

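View pics/w15.png

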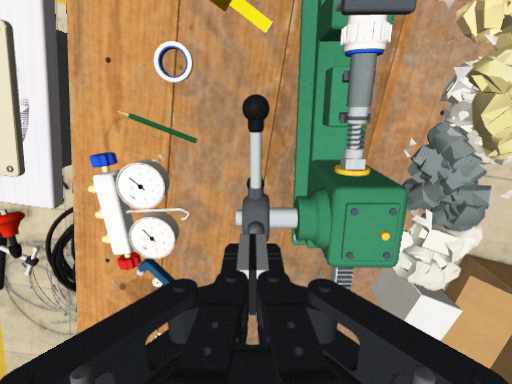

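The stub's front end has entered the coupling in line, and the wheel's spokes stand square. Lowering to the left of the top knob.

Emit:
carry_out(
  increments=[
    [[-0.001,0.001,0.027],[-0.004,-0.003,-0.002],1],
    [[-0.001,0.001,0.027],[-0.004,-0.002,-0.002],1],
    [[-0.001,0.001,0.025],[0,0,0],1],
    [[0,0,0],[0,0,0],1],
  ],
)

```text
time: 15.5
tool_pos: [462.4, -24.6, 226.7]
tcp_rot: [180.0, 0.2, 98.5]
ft_force: [-0.0, -0.1, -0.3]
finger_gap: 0.1
```

```bash
python3 - <<'E'
from bench import r
from h import *
s=r.sense();st(s); 
pplan(s,[(-110,20,225),(-110,4,225),(-110,-26,224)],[2,2,3])
E
```

```text
t 15.5 press TCP [-109.9   38.   226.7] rot [180.    0.2  98.5] F press [-0.  -0.1 -0.3] gap 0.1
turn total [ 0.0008  0.0031 -0.0031]
2 x [-0.009, -0.0, 0.0008]
2 x [-0.008, -0.0, -0.0]
3 x [-0.01, 0.0, 0.0003]
```

Emit:
carry_out(
  increments=[
    [[-0.009,0,0],[0,0.001,-0.001],1],
    [[-0.009,0,0],[0,0.001,-0.001],1],
    [[-0.008,0,0],[0,0,0],1],
    [[-0.008,0,0],[0,0,0],1],
    [[-0.009,0,0],[0,0,0],1],
  ],
)

```text
time: 16.0
tool_pos: [470.2, -70.9, 230.3]
tcp_rot: [179.8, -0.0, 98.6]
ft_force: [0.5, 6.5, -2.2]
finger_gap: 0.3
```

Emit:
carry_out(
  increments=[
    [[-0.008,0,0],[0,0,0],1],
    [[-0.008,0,0.001],[0,0,0],1],
  ],
)

```text
time: 16.2
tool_pos: [473.0, -86.9, 229.9]
tcp_rot: [179.8, -0.2, 98.6]
ft_force: [-0.0, 7.0, -1.7]
finger_gap: -0.2
```

```bash
python3 - <<'E'
from bench import r
from h import *
s=r.sense();st(s); 
d=r.snapshot("side");crop(d,180,90,330,260,3.5,'s16.png')
E
```

```text
t 16.2 press TCP [-108.8  -25.2  229.9] rot [179.8  -0.2  98.6] F press [ 1.1  6.9 -1.7] gap -0.2
```

View pics/s16.png

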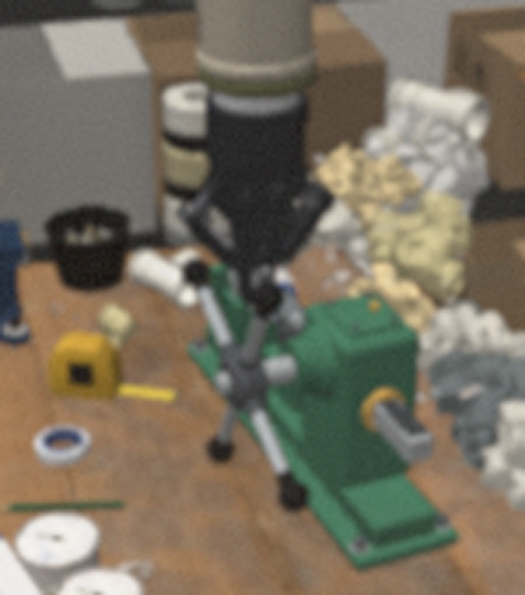

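About 7 N is the seal gripping (ram roughly 17 N), at spoke angle about 28°. From here I'll take small steps and work out angle and torque after each.

```bash
cat >> h.py <<'E'
def wheel(s):
    p=PF(s["tool_pos"]); F=RP.inv().apply(s["ft_force"])
    c=np.array([p[1]-11,p[2]-150]); rho=np.hypot(*c); a=np.degrees(np.arctan2(-c[0],c[1])); phi=a+np.degrees(np.arcsin(6/rho))
    T=abs(c[0]*F[2]-c[1]*F[1])/1000
    print("phi %.1f rho %.0f torque %.2f ram~%.0f N"%(phi,rho,T,(T-0.15)/0.02))
    t=np.radians(phi+3); print("tool step/5mm: x %.4f z %.4f"%(-.005*np.cos(t),.005*np.sin(t)), "x err",round(p[0]+110,1))
E
python3 -c "
from bench import r
from h import *
s=r.sense();st(s);wheel(s)"
```

```text
t 16.25 press TCP [-108.9  -26.4  229.8] rot [ 1.798e+02 -1.000e-01  9.860e+01] F press [0.3 1.8 0.1] gap -0.3
phi 29.0 rho 88 torque 0.15 ram~-0 N
tool step/5mm: x -0.0042 z 0.0027 x err 1.1
```

Emit:
carry_out(
  increments=[
    [[-0.0045,0,0.0025],[0,0,0],1],
    [[-0.0045,0,0.0025],[0,0,0],1],
  ],
)

```text
time: 16.45
tool_pos: [474.7, -97.0, 225.6]
tcp_rot: [179.7, -0.2, 98.6]
ft_force: [-2.3, 5.7, -0.5]
finger_gap: 0.3
```

```bash
python3 -c "
from bench import r
from h import *
s=r.sense();st(s);wheel(s)"
```

```text
t 16.45 press TCP [-108.7  -35.4  225.6] rot [179.7  -0.2  98.6] F press [-1.4  6.  -0.5] gap 0.3
phi 35.4 rho 89 torque 0.43 ram~14 N
tool step/5mm: x -0.0039 z 0.0031 x err 1.3
```

Emit:
carry_out(
  increments=[
    [[-0.004,0,0.003],[0,0,0],1],
    [[-0.004,0,0.003],[0,0,0],1],
  ],
)

```text
time: 16.65
tool_pos: [476.0, -104.9, 220.5]
tcp_rot: [179.7, -0.3, 98.6]
ft_force: [-3.0, 5.3, 0.1]
finger_gap: 0.0
```

```bash
python3 -c "
from bench import r
from h import *
s=r.sense();st(s);wheel(s)"
```

```text
t 16.65 press TCP [-108.6  -43.4  220.5] rot [179.7  -0.3  98.6] F press [-2.2  5.7  0.1] gap 0.0
phi 41.5 rho 89 torque 0.41 ram~13 N
tool step/5mm: x -0.0036 z 0.0035 x err 1.4
```

Emit:
carry_out(
  increments=[
    [[-0.0035,0,0.0035],[0,0,0],1],
    [[-0.0035,0,0.0035],[0,0,0],1],
  ],
)

```text
time: 16.85
tool_pos: [477.2, -112.0, 214.6]
tcp_rot: [179.7, -0.4, 98.6]
ft_force: [-2.1, 3.8, 2.8]
finger_gap: -0.3
```

```bash
python3 -c "
from bench import r
from h import *
s=r.sense();st(s);wheel(s)"
```

```text
t 16.85 press TCP [-108.5  -50.6  214.6] rot [179.7  -0.4  98.6] F press [-1.5  4.   2.8] gap -0.3
phi 47.5 rho 89 torque 0.43 ram~14 N
tool step/5mm: x -0.0032 z 0.0039 x err 1.5
```

Emit:
carry_out(
  increments=[
    [[-0.003,0,0.004],[0,0,0],1],
    [[-0.003,0,0.004],[0,0,0],1],
  ],
)

```text
time: 17.05
tool_pos: [478.2, -118.6, 207.8]
tcp_rot: [179.7, -0.4, 98.6]
ft_force: [-4.2, 3.5, 3.1]
finger_gap: -0.1
```

```bash
python3 -c "
from bench import r
from h import *
s=r.sense();st(s);wheel(s)"
```

```text
t 17.05 press TCP [-108.5  -57.2  207.8] rot [179.7  -0.4  98.6] F press [-3.7  4.1  3.1] gap -0.1
phi 53.6 rho 89 torque 0.45 ram~15 N
tool step/5mm: x -0.0028 z 0.0042 x err 1.5
```

Emit:
carry_out(
  increments=[
    [[-0.0027,0,0.0042],[0,0,0],1],
    [[-0.0025,0,0.0043],[0,0,0],1],
  ],
)

```text
time: 17.25
tool_pos: [479.3, -124.7, 199.8]
tcp_rot: [179.6, -0.3, 98.6]
ft_force: [-3.7, 2.2, 4.1]
finger_gap: -0.1
```

```bash
python3 -c "
from bench import r
from h import *
s=r.sense();st(s);wheel(s)"
```

```text
t 17.25 press TCP [-108.4  -63.5  199.8] rot [179.6  -0.3  98.6] F press [-3.4  2.8  4.1] gap -0.1
phi 60.1 rho 90 torque 0.44 ram~15 N
tool step/5mm: x -0.0023 z 0.0045 x err 1.6
```

Emit:
carry_out(
  increments=[
    [[-0.0022,0,0.0045],[0,0,0],1],
    [[-0.002,0,0.0045],[0,0,0],1],
  ],
)

```text
time: 17.45
tool_pos: [480.2, -130.2, 190.7]
tcp_rot: [179.6, -0.2, 98.6]
ft_force: [-4.2, 1.5, 4.0]
finger_gap: -0.0
```

```bash
python3 -c "
from bench import r
from h import *
s=r.sense();st(s);wheel(s)"
```

```text
t 17.45 press TCP [-108.3  -69.   190.7] rot [179.6  -0.2  98.6] F press [-4.   2.1  4. ] gap -0.0
phi 66.9 rho 90 torque 0.41 ram~13 N
tool step/5mm: x -0.0017 z 0.0047 x err 1.7
```

Emit:
carry_out(
  increments=[
    [[-0.0015,0,0.0047],[0,0,0],1],
    [[-0.0012,0,0.0048],[0,0,0],1],
  ],
)

```text
time: 17.65
tool_pos: [481.1, -134.3, 181.2]
tcp_rot: [179.5, -0.1, 98.5]
ft_force: [-4.3, -0.1, 6.0]
finger_gap: 0.1
```

```bash
python3 -c "
from bench import r
from h import *
s=r.sense();st(s);wheel(s)"
```

```text
t 17.65 press TCP [-108.   -73.2  181.2] rot [ 1.795e+02 -1.000e-01  9.850e+01] F press [-4.2  0.5  6. ] gap 0.1
phi 73.5 rho 90 torque 0.52 ram~19 N
tool step/5mm: x -0.0012 z 0.0049 x err 2.0
```

Emit:
carry_out(
  increments=[
    [[-0.001,0,0.005],[0,0,0],1],
    [[-0.0005,0,0.005],[0,0,0],1],
  ],
)

```text
time: 17.85
tool_pos: [481.9, -137.5, 171.2]
tcp_rot: [179.5, 0.1, 98.5]
ft_force: [-3.1, 0.9, 6.7]
finger_gap: 0.1
```

```bash
python3 -c "
from bench import r
from h import *
s=r.sense();st(s);wheel(s)"
```

```text
t 17.85 press TCP [-107.7  -76.5  171.2] rot [1.795e+02 1.000e-01 9.850e+01] F press [-3.   1.3  6.7] gap 0.1
phi 80.2 rho 90 torque 0.62 ram~23 N
tool step/5mm: x -0.0006 z 0.0050 x err 2.3
```

Still the sliding plateau. One more small step here, then I change to the next spoke.

Emit:
carry_out(
  increments=[
    [[-0.0005,0,0.004],[0,0,0],1],
    [[0,0,0.004],[0,0,0],1],
  ],
)

```text
time: 18.05
tool_pos: [482.2, -139.1, 163.9]
tcp_rot: [179.5, 0.2, 98.5]
ft_force: [-8.5, 2.9, 14.8]
finger_gap: 0.1
```

```bash
python3 -c "
from bench import r
from h import *
s=r.sense();st(s);wheel(s)
d=r.snapshot('top');crop(d,180,140,330,225,5,'t17.png')
d=r.snapshot('side');crop(d,180,90,330,260,3.5,'s17.png')"
```

```text
t 18.05 press TCP [-107.6  -78.1  163.9] rot [179.5   0.2  98.5] F press [-7.9  4.2 14.8] gap 0.1
phi 85.0 rho 90 torque 1.37 ram~61 N
tool step/5mm: x -0.0002 z 0.0050 x err 2.4
```

View pics/s17.png

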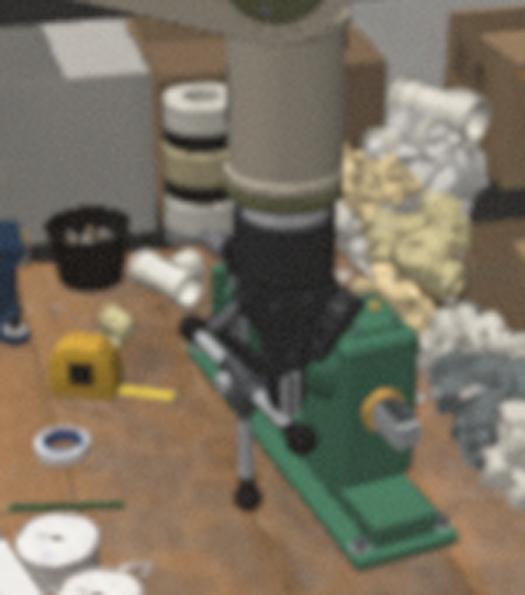

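View pics/t17.png

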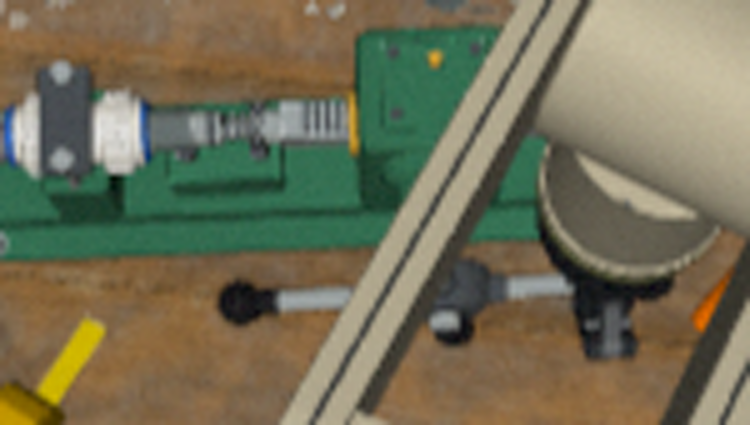

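Torque jumped to 1.37 Nm (14.8 N) within 7 mm. That matches the nose spring, so the stub has bottomed, about 35 mm deep. I'll bring it to a firm push in single small rows.

Emit:
carry_out(
  increments=[
    [[0,-0.0005,0.004],[0,0,0],1],
  ],
)

```text
time: 18.25
tool_pos: [482.2, -139.6, 161.1]
tcp_rot: [179.4, 0.2, 98.5]
ft_force: [-7.7, 4.8, 17.9]
finger_gap: 0.2
```

```bash
python3 -c "
from bench import r
from h import *
s=r.sense();st(s);wheel(s)"
```

```text
t 18.25 press TCP [-107.8  -78.6  161.1] rot [179.4   0.2  98.5] F press [-6.9  5.9 17.9] gap 0.2
phi 86.8 rho 90 torque 1.67 ram~76 N
tool step/5mm: x -0.0000 z 0.0050 x err 2.2
```

Emit:
carry_out(
  increments=[
    [[0,0,0.003],[0,0,0],1],
    [[0,0,0.0018],[0,0,0],1],
  ],
)

```text
time: 18.45
tool_pos: [482.3, -139.8, 158.9]
tcp_rot: [179.4, 0.3, 98.5]
ft_force: [-12.7, 6.7, 19.7]
finger_gap: 0.2
```

```bash
python3 -c "
from bench import r
from h import *
s=r.sense();st(s);wheel(s)"
```

```text
t 18.45 press TCP [-107.7  -78.9  158.9] rot [179.4   0.3  98.5] F press [-11.6   8.5  19.7] gap 0.2
phi 88.2 rho 90 torque 1.85 ram~85 N
tool step/5mm: x 0.0001 z 0.0050 x err 2.3
```

The ram now presses at roughly 80-85 N by torque. The rise since the plateau is about 2.5 mm of ram travel, which at 20 N/mm agrees. It has been above 55 N for about 0.4 s. I'll hold briefly, then lift off.

Emit:
carry_out(
  increments=[
    [[0,0,0.002],[0,0,0],1],
    [[0,0,-0.005],[0,0,0],1],
    [[0,0,-0.02],[0,0,0],1],
    [[0,0,-0.04],[0,0,0],1],
    [[0,0,-0.04],[0,0,0],1],
    [[0,0,-0.04],[0,0,0],1],
    [[0,0,0],[0,0,0],1],
  ],
)

```text
time: 19.15
tool_pos: [481.7, -140.5, 306.8]
tcp_rot: [179.2, 0.4, 98.5]
ft_force: [0.8, -1.2, 0.0]
finger_gap: 0.0
```

```bash
python3 -c "
from bench import r
from h import *
s=r.sense();st(s)
d=r.snapshot('wrist');cv2.imwrite('pics/w18.png',d['image'])
d=r.snapshot('side');crop(d,180,90,330,260,3.5,'s18.png')
pplan(s,[(-110,-10,295),(-110,-10,228)],[4,3])"
```

```text
t 19.15 press TCP [-108.4  -79.4  306.8] rot [179.2   0.4  98.5] F press [ 0.6 -1.3  0. ] gap 0.0
turn total [ 0.0137  0.0065 -0.0033]
4 x [0.0174, -0.0004, 0.003]
3 x [0.0, -0.0, 0.0223]
```

View pics/w18.png

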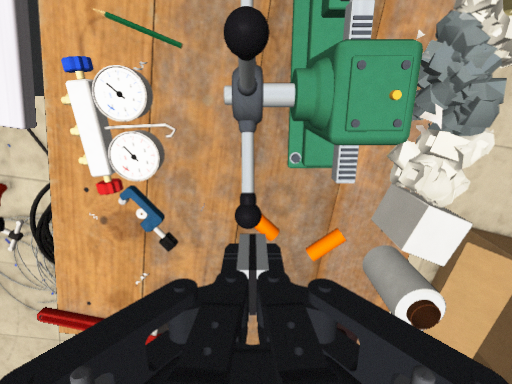

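View pics/s18.png

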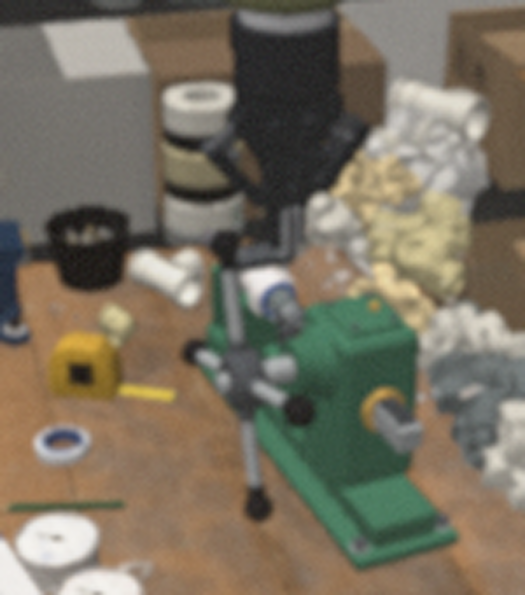

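The joint sprang back as expected, and the top spoke now leans left by about 13°. I'll go to its right side and turn the wheel back.

Emit:
carry_out(
  increments=[
    [[0.017,-0.001,0],[0.004,0.002,-0.001],1],
    [[0.017,0,0],[0.004,0.002,-0.001],1],
    [[0.017,0,0.003],[0.004,0.002,-0.001],1],
    [[0.016,0,0.003],[0,0,0],1],
    [[0,0,0.025],[0,0,0],1],
    [[0,0,0.025],[0,0,0],1],
    [[0,0,0.022],[0,0,0],1],
    [[0,0,0],[0,0,0],1],
  ],
)

```text
time: 20.05
tool_pos: [461.3, -64.2, 206.6]
tcp_rot: [-178.8, -0.7, 98.7]
ft_force: [-0.6, -0.3, -1.4]
finger_gap: -0.1
```

```bash
python3 -c "
from bench import r
from h import *
s=r.sense();st(s)
d=r.snapshot('side');crop(d,180,90,330,260,3.5,'s19.png')
pplan(s,[(-110,25,228),(-110,45,213),(-110,60,196),(-110,70,178)],[4,2,2,2])"
```

```text
t 20.05 press TCP [-117.    -0.9  206.6] rot [-178.8   -0.7   98.7] F press [-0.6 -0.2 -1.4] gap -0.1
turn total [-0.0216 -0.0122  0.0005]
4 x [0.0065, 0.0017, -0.0053]
2 x [0.01, -0.0, 0.0075]
2 x [0.0075, 0.0, 0.0085]
2 x [0.005, -0.0, 0.009]
```

View pics/s19.png

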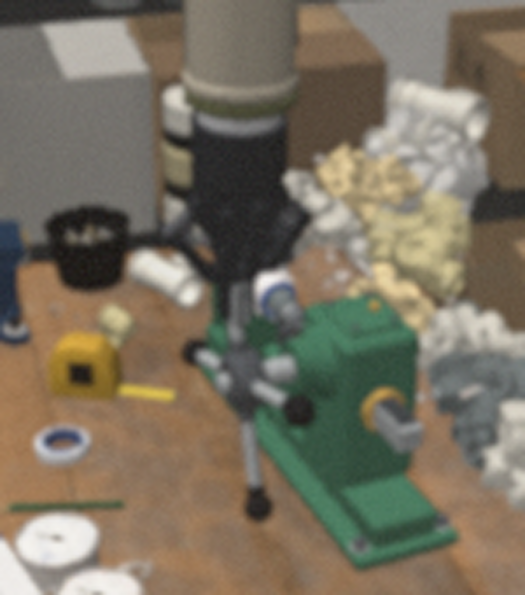

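Emit:
carry_out(
  increments=[
    [[0.003,0.004,-0.009],[-0.01,-0.006,0],1],
    [[0.004,0.003,-0.008],[-0.01,-0.006,0],1],
    [[0.009,0,0],[0,0,0],1],
    [[0.009,0,0],[0,0,0],1],
  ],
)

```text
time: 20.5
tool_pos: [467.5, -38.0, 230.5]
tcp_rot: [179.6, 0.2, 98.6]
ft_force: [0.1, -1.7, 0.3]
finger_gap: 0.0
```

```bash
python3 -c "
from bench import r
from h import *
s=r.sense();st(s)
pplan(s,[(-110,28,224),(-110,45,213),(-110,60,196),(-110,70,178)],[2,2,2,2])"
```

```text
t 20.5 press TCP [-106.9   24.   230.5] rot [179.6   0.2  98.6] F press [-0.2 -1.7  0.3] gap 0.0
turn total [ 0.0064  0.0042 -0.0013]
2 x [0.002, -0.0015, 0.0032]
2 x [0.0085, -0.0, 0.0055]
2 x [0.0075, 0.0, 0.0085]
2 x [0.005, -0.0, 0.009]
```

Emit:
carry_out(
  increments=[
    [[0.007,-0.001,0.003],[0.003,0.002,0],1],
    [[0.008,-0.001,0.004],[0.003,0.002,0],1],
    [[0.008,0,0.006],[0,0,0],1],
    [[0.0075,0,0.0075],[0,0,0],1],
    [[0.007,0,0.008],[0,0,0],1],
    [[0.005,0,0.009],[0,0,0],1],
    [[0.004,0,0.009],[0,0,0],1],
  ],
)

```text
time: 21.2
tool_pos: [458.8, 12.9, 182.5]
tcp_rot: [179.8, 0.0, 98.7]
ft_force: [0.3, -1.4, 1.4]
finger_gap: 0.0
```

```bash
python3 -c "
from bench import r
from h import *
s=r.sense();st(s)
d=r.snapshot('side');crop(d,180,90,330,260,3.5,'s20.png')"
```

```text
t 21.2 press TCP [-107.8   75.7  182.5] rot [179.8   0.   98.7] F press [ 0.1 -1.4  1.4] gap 0.0
```

View pics/s20.png

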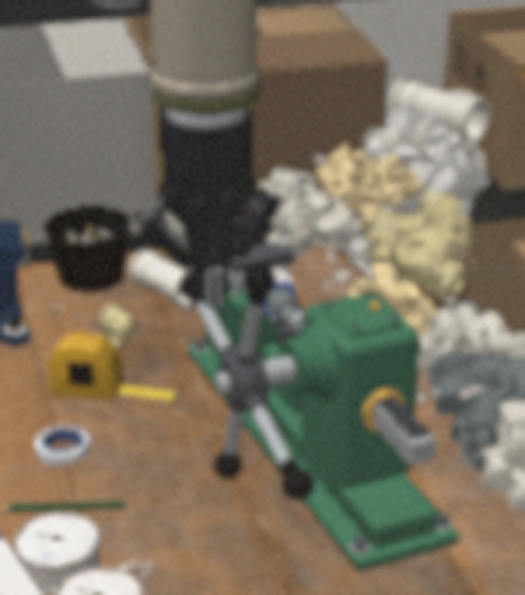

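The wheel has been turned back about 60°. Lifting clear to check.

Emit:
carry_out(
  increments=[
    [[0,0,-0.03],[0,0,0],1],
    [[0,0,-0.04],[0,0,0],1],
    [[0,0,-0.04],[0,0,0],1],
    [[0,0,-0.04],[0,0,0],1],
    [[0,0,0],[0,0,0],1],
  ],
)

```text
time: 21.75
tool_pos: [454.3, 14.7, 328.6]
tcp_rot: [-179.3, -0.3, 98.8]
ft_force: [0.0, 0.1, 0.0]
finger_gap: -0.3
```

```bash
python3 -c "
from bench import r
from h import *
import pickle
s=r.sense();st(s)
D={n:r.snapshot(n) for n in ('wrist','top','side')}
pickle.dump((s,D),open('v21.pkl','wb'))
d=D['wrist'];cv2.imwrite('pics/w21.png',cv2.resize(d['image'],None,fx=1.5,fy=1.5))
cv2.imwrite('pics/t21.png',cv2.resize(D['top']['image'],None,fx=1.5,fy=1.5))
for y in (141.5,121,168): print(y,(proj(d,W(0,y,118))*1.5).round())
"
```

```text
t 21.75 press TCP [-112.    78.1  328.6] rot [-179.3   -0.3   98.8] F press [0.1 0.1 0. ] gap -0.3
141.5 [527. 168.]
121 [524. 195.]
168 [530. 131.]
```

View pics/w21.png

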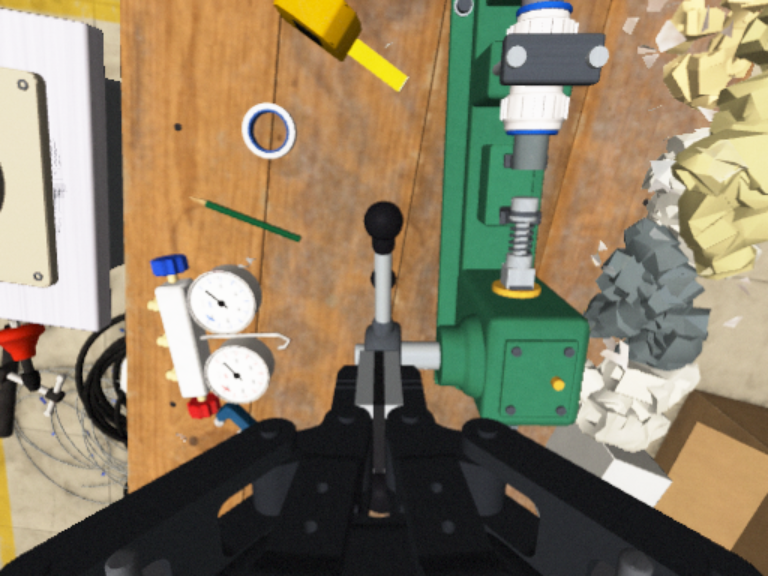

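View pics/t21.png

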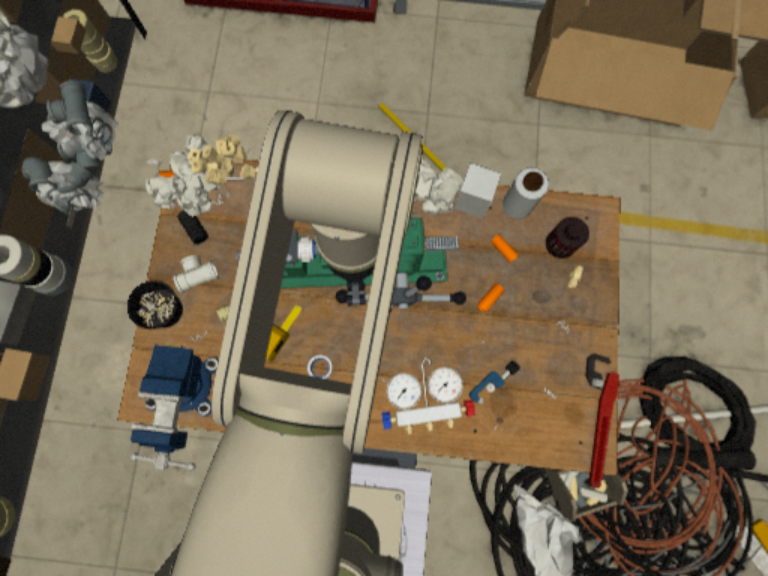

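In the wrist view the stub's rear edge is at row 168 and the nose face at about 199, a gap of roughly 20 mm. The model predicted rows 168 and 195. The stub is in line with the coupling, the bystanders are where they were, and the robot touches nothing. Handing in.

```bash
python3 -c "
from bench import r
print(r.hand_in()); print(r.sense()['time'])"
```

```text
the job is handed in; nothing more can be done
None
the job is handed in; nothing more can be done
```

I laid the grey stub in the V rests, pressed it home with two capstan strokes, turned the wheel back about 60° and handed the job in at about 22 s. No verdict was reported.

- **Placing:** The first grip held the stub only by the fingertips, so I re-gripped lower before lifting. In the picture after release it lay in both rests, in line with the coupling.
- **Pressing:** While the stub slid through the seal, the ram force was steady at about 14 N. It then rose steeply about 35 mm inside the mouth, which I took as bottoming. I stopped at an estimated 76–85 N and had been above 55 N for about 0.4 s. That estimate comes from the wrist force and the contact radius, give or take about 10 N. It fits the spring rate of 20 N per mm.
- **Final check:** The last wrist picture shows the stub seated in line, with the ram face about 20 mm clear of its end. The gripper was clear above the wheel with no force on it, and the bystanders in view looked unmoved.
- **Not fully consistent:**
  - During the firm push there was a sideways force on the fingers of up to 12 N that I did not fully explain; it is probably friction on the spoke.
  - My sliding-force estimate of about 14 N sits just below the stated 15–26 N. If it reads low, the true push was slightly higher than estimated.

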